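Change the warming base from rinse pots to the drying bowl

ROBOT

A 6-joint arm with a two-finger parallel gripper is mounted at the origin on the work surface. World frame = base frame: x ahead of the robot, y to its left, z up, the work surface at z = 0. Lengths are in m, angles in rad, forces in N, time in s.
With the tool pointing down it reaches from about 0.225 to 0.875 m from the base axis. Payload 3.4 kg.
Tool frame: the origin (TCP) lies on the centre line of the jaws, within the pads' length; the fingertips stand 17 mm ahead of it and the grasp point (between the pads) lies 2 mm behind it (manip.finger_overhang is the distance from the TCP to the fingertips, in m); y points along the fingers, x is the direction in which the jaws open and shut, and the axes are right-handed (so a half turn about y gives the same grasp; the last joint's range is limited). The gripper opens to 85 mm and grips with 20 to 120 N. Pads are 22 mm wide; open, the fingers measure 114 mm over their backs; the gripper's body (76 mm by 85 mm) begins 54 mm behind the grasp point. The pads swing forward as they close: fully open they stand 13 mm farther back than shut.
Start: joints at [1.199, 0.276, 1.505, -0, 1.361, -0.121], TCP at [0.143, 0.557, 0.248] pointing down, gripper open.
Joint ranges: [-2.89, 2.89], [-0.75, 2.08], [0.22, 2.7], [-1.18, 4.32], [0.11, 2.71], [-2.7, 2.7]. Speed limits (rad/s): [2.57, 2.57, 3.14, 3.14, 3.14, 3.14].

INTERFACE

Orientations are given as a unit quaternion [w, x, y, z].
In Python, from rig import manip gives the robot as it stands.
- The arm moves only by the tool arm_command, never from a script. Its argument "commands" is a list of rows, each a list of 3 entries, a list of its own where there are three numbers: the finger opening in cm, from 0 to 8.54, then the shift along the world's x, y, z in cm, then the turn about the world's z in rad. A call has 1 to 12 rows; each row shifts and turns the commanded pose from where the row before left it; what a row does not reach is not made up. A row lasts 1/10 s, in which the tool goes at most 50 mm and 8.59 degrees, less where a joint would pass 70% of its speed; a pose out of reach is approached as far as the arm can. A call with a gripper value outside its range is refused whole. The fingers move at their own pace and stop on an object; "grip_force" is the grip in N (left out, the last holds). Time passes only in rows, so rows that do not move let the fingers close. It gives the time, the measured TCP pose, the force and the opening at its end, in the units of the state.
- manip.get_state(): the state, without advancing time (a new reading comes with each control period).
- manip.get_image(name): name is "scene" or "top" or "wrist"; returns a dict with "pixels" (480x640x3 uint8, red, green, blue), "range_z" (480x640 float32, m along the optical axis (not along the pixel's ray), 0 where there is no reading), "intrinsics" (3x3 intrinsics, pixels), "R" (3x3) and "t" (3): a world point X has camera coordinates R X + t. Camera axes: x right, y down, z forward; pixel columns grow to the right and rows downward; lengths in m; the calibration is good to about 2 mm. A picture is of the moment at which its call begins.
- manip.sign_off(): hands the job in, once; it reports no verdict.
The state is a dict: "clock": time; "qpos": joint angles; "qd": joint speeds; "effort": joint torques, N m; "position": TCP position; "ee_rot": TCP orientation; "contact_force": force on the tool from outside, world axes, zero at the start; "moment": the same for the moment, N m; "width": finger opening in m.
Only numpy, scipy, OpenCV 4.12 (cv2) and the standard library are available. Lean on these libraries where they do the work, as an engineer would, in place of code of your own. Each camera call takes 0.05 s, during which the arm holds its last target.

TASK

Swing the folding trivet over until it snaps fully open, then lift every rinse pot off the warming base by its handle and stand it upright on the open trivet. When the base is clear, seat the drying bowl fully home over the base's two pegs, let go, and press the green start button right in. Leave the oil bottle, eyeglass and screwdriver where they are, and never tip a pot or the bowl over.

Things in the scene. Friction and masses are not known exactly. Their poses are not given: they have to be found in the camera images.
- leaf (a joint): angle of the trivet's moving leaf: 0 folded flat on the fixed leaf, 3.14 fully open beside it, upper faces level. An over-centre spring drives it to the nearer end: about 5 N at the bar to start lifting, nothing at 1.57, beyond that it snaps the rest of the way by itself
- trivet_top (a point): blue folding trivet, fixed to the bench: middle of its hinge line, 22 mm above the bench, level with the cork-striped upper face. x along the hinge, z up; the fixed leaf lies on the -y side, the moving leaf swings up and over to the +y side. Each leaf is 150 mm (x) by 90 mm by 8 mm; open, the trivet is 150 by 180 mm about this point
- trivet_bar (a point): middle of the red round bar that swings the moving leaf: 10 mm thick, parallel to the hinge and 130 mm from it, 60 mm free between two thin arms, 35 mm clear of the leaf's edge. Folded: on the -y side, 26 mm above the bench; open: on the +y side, 18 mm above it. Pinched from above, it turns between the fingers as it is carried round the hinge
- base: white warming base, 225 by 180 by 35 mm, fixed to the bench, a dark steel plate and two upright steel pegs on top; origin under the middle of the plate, x axis through both pegs, z up; the start button is at its -x end
- base_seat (a point): middle of the dark plate (168 mm square) on top of the warming base, 35 mm above the bench, axes as the base. The two pegs stand on it 66 mm to either side along x: 12 mm in diameter, 21 mm tall with tapered tips
- start_top (a point): top of the round green push button (26 mm in diameter) at the -x end of the warming base, 115 mm from the middle of the plate; goes 6 mm down, 5 N to hold it right in; springs back
- start (a joint): travel of the start button: 0 out, 0.006 right in
- bowl: steel drying bowl, 84 mm in diameter at the rim, 100 mm tall over its red handle, on an aluminium foot plate 164 mm (x) by 64 mm by 12 mm; loose, about 0.4 kg. Two through holes of 16 mm, 66 mm to either side along x, go over the base's pegs (either way round); seated, the foot lies flat on the plate. Origin under the foot's middle, z up
- bowl_mid (a point): on the drying bowl's axis half-way up, 50 mm above the underside of its foot. The middle of the red handle bar is 44 mm above this point; the bar runs along the bowl's x axis over the mouth: 10 mm wide, 12 mm tall, 66 mm free between its posts
- pot1: lidded glass rinse pot with a steel lid and fixed black carrying handle, one of up to four alike in shape (two to four are present, the absent read None): 54 mm in diameter, 96 mm tall over the handle, about 0.2 kg, standing on the warming base at the start; origin under its middle, z up, x along its handle
- pot2: second rinse pot (green), as pot1
- pot3: third rinse pot (green), as pot1
- pot4: fourth rinse pot (amber), as pot1
- pot1_mid (a point): first, amber pot, on its axis half-way up: underside 48 mm below this point, flat lid 8 mm above it, middle of the handle bar 42 mm above it. The black bar runs along the pot's x axis: 10 mm wide, 12 mm tall, 52 mm long on two posts 38 mm apart inside; 28 mm free under it. Reads None if this pot is absent
- pot2_mid (a point): second, green pot, on its axis half-way up: underside 48 mm below this point, flat lid 8 mm above it, middle of the handle bar 42 mm above it. The black bar runs along the pot's x axis: 10 mm wide, 12 mm tall, 52 mm long on two posts 38 mm apart inside; 28 mm free under it. Reads None if this pot is absent
- pot3_mid (a point): third, green pot, on its axis half-way up: underside 48 mm below this point, flat lid 8 mm above it, middle of the handle bar 42 mm above it. The black bar runs along the pot's x axis: 10 mm wide, 12 mm tall, 52 mm long on two posts 38 mm apart inside; 28 mm free under it. Reads None if this pot is absent
- pot4_mid (a point): fourth, amber pot, on its axis half-way up: underside 48 mm below this point, flat lid 8 mm above it, middle of the handle bar 42 mm above it. The black bar runs along the pot's x axis: 10 mm wide, 12 mm tall, 52 mm long on two posts 38 mm apart inside; 28 mm free under it. Reads None if this pot is absent
- oil: small oil bottle, 36 mm in diameter, 70 mm tall, bystander; origin under it
- loupe: black eyeglass, 40 mm in diameter, 34 mm tall, bystander; origin under it
- driver: screwdriver, 130 mm long, lying on the bench, bystander; origin under it
Mind the look-alikes: they are no part of the job. What is shaped like the pot2 but pink is not meant. What is shaped like the part that bears leaf but purple is not meant.

How it is judged:
By the outcome, as a careful person would: the job done as asked, in the order asked, and still so for the second after the job is handed in, with the robot touching nothing.
Of pot1, pot2, pot3, pot4 only 2 to 4 are there at a start; the rules pass over those that are not, and their reading is None.
At some moment in a run one of bowl may be knocked a few centimetres aside while the robot is not near it.
It also fails if it takes over 210 s, if anything falls off the work surface, if the arm or the gripper's body presses on something with over 40 N, if the wrist force passes 120 N, or if a joint passes its speed limit or range.

## Working session

There is one attempt and no reset: what is moved stays moved. The work goes in short steps, Python scripts to look and compute and a tool call to move; the robot and the scene stay as the last step left them, time stands still between calls to the robot, and variables do not carry over. Pictures are saved under pics/ and viewed, and the job is handed in when it is done.

Besides the shell and the picture viewer there is one more tool, called after "Request:" by a JSON object that holds its "name" and its "arguments", one argument or row to a line. arm_command: Moves the arm, as the interface text tells. Its arguments: {"type":"object","properties":{"commands":{"type":"array"},"grip_force":{"type":"number"}},"required":["commands"]}

```bash
ls; mkdir -p pics
cat > h.py <<'E'
import numpy as np, cv2
from rig import manip
def shot(name,fn):
    d=manip.get_image(name); cv2.imwrite(fn,cv2.cvtColor(d['pixels'],cv2.COLOR_RGB2BGR)); np.savez(fn.replace('.png','.npz'),**d); return d
def load(fn): return dict(np.load(fn))
def pts(d):
    z=d['range_z']; K=d['intrinsics']; v,u=np.mgrid[0:z.shape[0],0:z.shape[1]]
    c=np.stack([(u-K[0,2])/K[0,0]*z,(v-K[1,2])/K[1,1]*z,z],-1)
    return (c-d['t'])@d['R']
def plane(d,u,v,h):
    K=d['intrinsics']; r=d['R'].T@np.linalg.solve(K,[u,v,1.]); o=-d['R'].T@d['t']
    return o+r*(h-o[2])/r[2]
E
python3 - <<'E'
from h import *
for n in ['scene','top','wrist']:
    d=shot(n,f'pics/{n}0.png'); print(n,d['t'],-d['R'].T@d['t'])
print(manip.get_state())
E
```

```text
pics
scene [-0.29940505 -0.18277622  1.40058603] [ 1.22946638 -0.44719188  0.61083844]
top [-0.01546835  0.53602567  1.29113159] [ 0.2804392  -0.01018764  1.36961076]
wrist [-0.57513004 -0.03306474  0.37813357] [0.07751432 0.57450593 0.37254168]
{'clock': 0.15, 'qpos': array([ 1.19901112e+00,  2.76473079e-01,  1.50584289e+00, -8.25180694e-07,
        1.36070037e+00, -1.21013393e-01]), 'qd': array([-0.00053811, -0.0036544 , -0.00610591, -0.00060377,  0.00123297,
       -0.00031997]), 'effort': array([ 1.00635236e-03, -4.17141974e+01, -2.46034366e+01, -2.03613931e-04,
        7.72157422e-03, -8.08344538e-06]), 'position': array([0.14256527, 0.55666535, 0.24762486]), 'ee_rot': array([-0.55834477,  0.55886197,  0.43311403, -0.43397771]), 'contact_force': array([-0.02025946, -0.35942031, -0.06873374]), 'moment': array([-0.01207687, -0.03138723, -0.05318738]), 'width': 0.08532134890706891}
```

View pics/scene0.png

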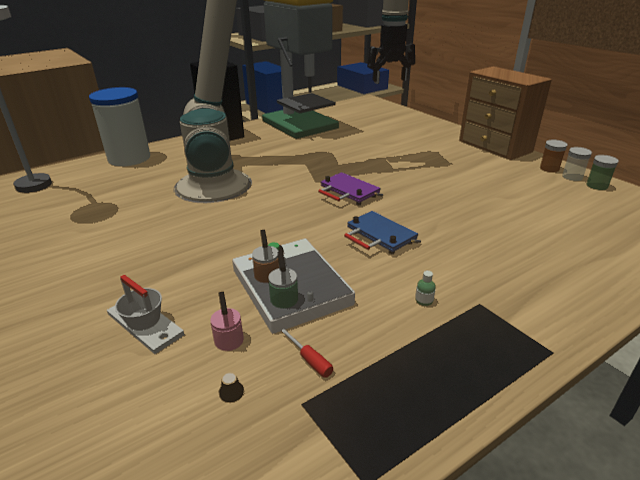

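View pics/top0.png

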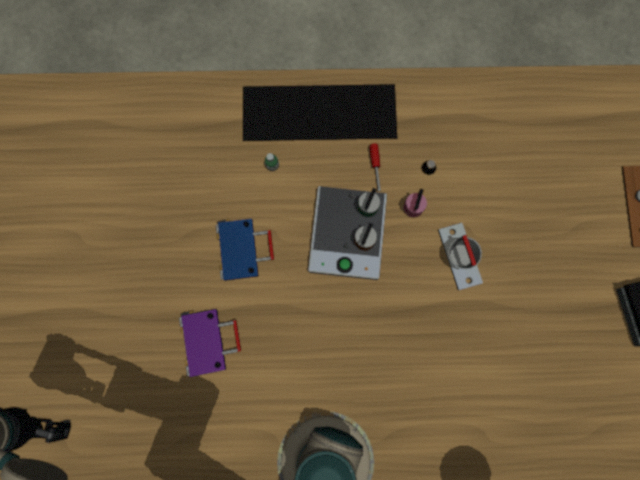

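View pics/wrist0.png

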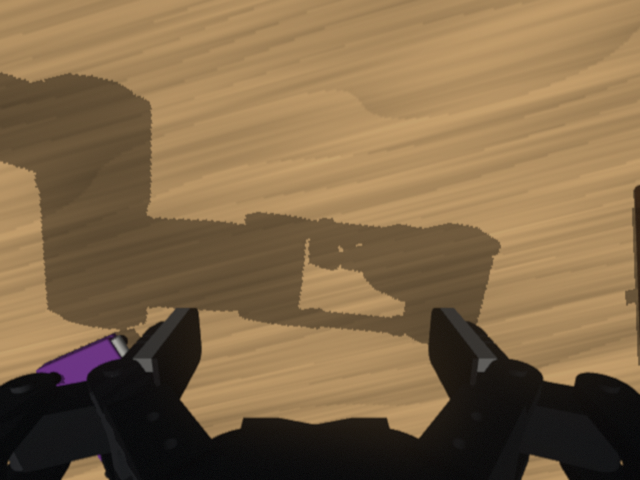

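The scene view shows amber and green pots on the base, with a pink decoy at about (227,328). In the top view the blue trivet is at (238,250) with its bar at (270,246). The pots are at (369,202) green and (365,236) amber, the button at (345,264) and the bowl at (462,254). Next I measure these.

```bash
cat >> h.py <<'E'
def mask(d,lo,hi):
    hsv=cv2.cvtColor(d['pixels'],cv2.COLOR_RGB2HSV); return cv2.inRange(hsv,np.array(lo),np.array(hi))
def blobs(m,mn=30):
    n,l,s,c=cv2.connectedComponentsWithStats(m)
    return [(l==i,s[i],c[i]) for i in range(1,n) if s[i][4]>=mn]
E
python3 - <<'E'
from h import *
np.set_printoptions(precision=4,suppress=True)
d=load('pics/top0.npz'); P=pts(d); print(d['intrinsics'])
for nm,lo,hi,h in [('blue',(100,100,40),(118,255,255),.03),('red',(0,150,60),(6,255,255),.026),('red2',(174,150,60),(180,255,255),.026),('green',(50,120,40),(75,255,255),.038)]:
    for b,s,c in blobs(mask(d,lo,hi)):
        r=cv2.minAreaRect(np.argwhere(b)[:,::-1].astype(np.float32))
        print(nm,s,c.round(1),'med',np.median(P[b],0),'plane',plane(d,*c,h),'box',[plane(d,*q,h)[:2].round(3) for q in cv2.boxPoints(r)])
# patches
for u,v in [(369,202),(365,236),(345,264),(330,215),(318,190),(382,190),(310,271),(377,276),(462,256)]: print(u,v,P[v,u])
E
```

```text
[[535.0955   0.     331.8635]
 [  0.     535.0955 238.9901]
 [  0.       0.       1.    ]]
blue [ 219  220   38   60 1871] [237.2 249.2] med [0.5178 0.2145 0.0307] plane [0.518  0.2144 0.03  ] box [array([0.589, 0.264]), array([0.596, 0.178]), array([0.448, 0.164]), array([0.442, 0.248])]
red [369 144  11  23 183] [374.3 154.7] med [ 0.7655 -0.1427  0.0238] plane [ 0.765  -0.1428  0.026 ] box [array([ 0.794, -0.129]), array([ 0.797, -0.152]), array([ 0.734, -0.157]), array([ 0.732, -0.134])]
red [268 230   6  30  88] [270.2 244.6] med [0.5272 0.1312 0.0314] plane [0.5288 0.1314 0.026 ] box [array([0.566, 0.141]), array([0.567, 0.132]), array([0.492, 0.123]), array([0.491, 0.132])]
red [463 236  13  29 122] [469.1 250.1] med [ 0.4934 -0.3561  0.0995] plane [ 0.5052 -0.3759  0.026 ] box [array([ 0.54, -0.36]), array([ 0.544, -0.371]), array([ 0.471, -0.391]), array([ 0.467, -0.38 ])]
red [234 320   7  31  92] [236.6 335.7] med [0.3011 0.2127 0.0308] plane [0.302  0.2139 0.026 ] box [array([0.34 , 0.225]), array([0.341, 0.217]), array([0.268, 0.204]), array([0.267, 0.211])]
green [339 259  12  11  99] [344.4 263.8] med [ 0.4711 -0.0549  0.0561] plane [ 0.4742 -0.0563  0.038 ] box [array([ 0.487, -0.043]), array([ 0.486, -0.071]), array([ 0.461, -0.07 ]), array([ 0.461, -0.042])]
369 202 [ 0.6079 -0.1153  0.1338]
365 236 [ 0.5256 -0.1032  0.1326]
345 264 [ 0.4716 -0.0573  0.0521]
330 215 [ 0.6009 -0.0226  0.0378]
318 190 [0.6691 0.0072 0.0328]
382 190 [ 0.6767 -0.1628 -0.0037]
310 271 [0.4584 0.0305 0.0317]
377 276 [ 0.4421 -0.1374  0.0356]
462 256 [ 0.4915 -0.3589  0.0178]
```

Run:
```python
import cv2
i=cv2.imread('pics/top0.png')[140:300,210:490]
cv2.imwrite('pics/topz.png',cv2.resize(i,None,fx=2.85,fy=2.85,interpolation=cv2.INTER_CUBIC))
```

```text
(no output)
```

View pics/topz.png

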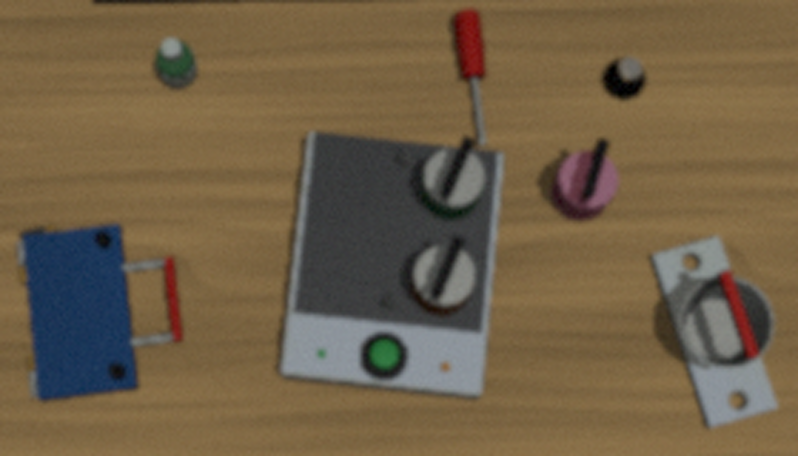

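```bash
cat >> h.py <<'E'
from scipy.spatial.transform import Rotation as Ro
def jaw(s=None):
    s=s or manip.get_state(); q=s['ee_rot']; M=Ro.from_quat([q[1],q[2],q[3],q[0]]).as_matrix(); return M, np.arctan2(M[1,0],M[0,0])
def handle(d,roi,h,vmax=45):
    x0,x1,y0,y1=roi; g=d['pixels'].max(2); m=np.zeros(g.shape,np.uint8); m[y0:y1,x0:x1]=(g[y0:y1,x0:x1]<vmax)
    return m
E
python3 - <<'E'
from h import *
np.set_printoptions(precision=4,suppress=True)
print(jaw())
d=load('pics/top0.npz'); P=pts(d)
# black handle pixels by height: points well above lid, in base area
for nm,c in [('green',(0.605,-.115)),('amber',(0.525,-.105)),('pink',(0.6,-.23))]:
    m=(P[...,2]>.118)&(np.hypot(P[...,0]-c[0],P[...,1]-c[1])<.045)
    if nm=='pink': m=(P[...,2]>.083)&(np.hypot(P[...,0]-c[0],P[...,1]-c[1])<.045)
    uv=np.argwhere(m)[:,::-1].astype(np.float32)
    if len(uv)<5: print(nm,len(uv)); continue
    r=cv2.minAreaRect(uv); X=np.array([plane(d,*q,.131)[:2] for q in cv2.boxPoints(r)]); 
    print(nm,len(uv),r,'ctr',X.mean(0),np.median(P[m],0),'edges',[ (np.linalg.norm(e),np.arctan2(e[1],e[0])) for e in (X[1]-X[0],X[2]-X[1])])
E
```

```text
(array([[ 0.2482, -0.0005, -0.9687],
       [ 0.9687, -0.0013,  0.2482],
       [-0.0014, -1.    ,  0.0002]]), np.float64(1.3200248116880073))
green 93 ((369.7241516113281, 197.3103790283203), (4.201806545257568, 21.534257888793945), 23.198589324951172) ctr [ 0.6203 -0.1177] [ 0.6203 -0.118   0.1305] edges [(np.float64(0.053398723515041886), np.float64(-0.423725230113522)), (np.float64(0.010103496132583665), np.float64(-2.009879927711399))]
amber 94 ((366.24853515625, 232.60354614257812), (4.153846263885498, 21.692310333251953), 22.61986541748047) ctr [ 0.5342 -0.1066] [ 0.5338 -0.1062  0.1306] edges [(np.float64(0.05248748463478627), np.float64(-0.41742908887308205)), (np.float64(0.009844745363911027), np.float64(-1.9949501160341585))]
pink 73 ((417.66033935546875, 199.68865966796875), (4.120816707611084, 17.44478988647461), 15.945394515991211) ctr [ 0.6123 -0.2324] [ 0.6214 -0.2389  0.0957] edges [(np.float64(0.043464745104832885), np.float64(-0.31762068373502245)), (np.float64(0.00985024268282676), np.float64(-1.8790178796207395))]
```

Request:
{"name": "arm_command", "arguments": {
  "commands": [
    [3,[3.2,-3.55,0],0.03],
    [3,[3.2,-3.55,0],0.03],
    [3,[3.2,-3.55,0],0.03],
    [3,[3.2,-3.55,0],0.03],
    [3,[3.2,-3.55,0],0.03],
    [3,[3.2,-3.55,0],0.03],
    [3,[3.2,-3.55,0],0.03],
    [3,[3.2,-3.55,0],0.03],
    [3,[3.2,-3.55,0],0.03],
    [3,[3.2,-3.55,0],0.03],
    [3,[3.2,-3.55,0],0.03],
    [3,[3.2,-3.55,0],0.03]
  ],
  "grip_force": 30
}}

```text
clock: 1.35
position: [0.5276, 0.1293, 0.2482]
ee_rot: [-0.472, 0.472, 0.527, -0.527]
contact_force: [-0.2, 0.3, -0.4]
width: 0.0299
```

```bash
cat > w.py <<'E'
import sys
from h import *
np.set_printoptions(precision=4,suppress=True)
n=sys.argv[1]
d=shot('wrist',f'pics/{n}.png'); s=manip.get_state(); print(s['clock'],s['position'],jaw(s)[1],s['width'],s['contact_force'])
E
python3 w.py w1
```

```text
1.4 [0.5337 0.1233 0.2479] 1.678023582098065 0.029779323499235125 [ 5.305  -3.3351  1.6984]
```

View pics/w1.png

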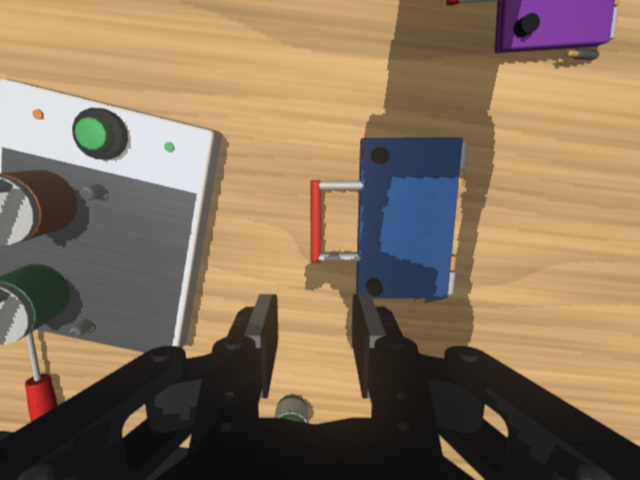

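Red bar at (316,222), between the jaws laterally. The arm was still settling, so I let it rest and measure again.

Request:
{"name": "arm_command", "arguments": {
  "commands": [
    [3,[0,0,0],0],
    [3,[0,0,0],0],
    [3,[0,0,0],0]
  ]
}}

```text
clock: 1.7
position: [0.5257, 0.1319, 0.2482]
ee_rot: [0.472, -0.471, -0.527, 0.527]
contact_force: [-1.0, -0.4, -0.4]
width: 0.0301
```

```bash
python3 w.py w2
cat > bar.py <<'E'
import sys
from h import *
np.set_printoptions(precision=4,suppress=True)
d=load(sys.argv[1]); h=float(sys.argv[2])
m=mask(d,(0,150,50),(6,255,255))|mask(d,(174,150,50),(180,255,255))
P=pts(d)
for b,s,c in blobs(m,150):
    r=cv2.minAreaRect(np.argwhere(b)[:,::-1].astype(np.float32))
    X=np.array([plane(d,*q,h)[:2] for q in cv2.boxPoints(r)])
    print(c.round(1),'ctr',X.mean(0),plane(d,*c,h),np.median(P[b],0),'edges',[ (np.linalg.norm(e),np.arctan2(e[1],e[0])) for e in (X[1]-X[0],X[2]-X[1])])
E
python3 bar.py pics/w2.npz 0.026
```

```text
1.75 [0.5257 0.1321 0.2483] 1.6816126477776876 0.030127463414136066 [ 0.9351  0.4312 -0.824 ]
[312.3 222.9] ctr [0.5291 0.1318] [0.528  0.1315 0.026 ] [0.5272 0.1315 0.0298] edges [(np.float64(0.0080921951028063), np.float64(1.6809230596792937)), (np.float64(0.07528045919430475), np.float64(0.11185769652868445))]
[ 37.3 398.3] ctr [ 0.7475 -0.1357] [ 0.7465 -0.1358  0.026 ] [ 0.7503 -0.1395  0.0216] edges [(np.float64(0.03194139577382502), np.float64(1.9446114683059954)), (np.float64(0.05118569086358078), np.float64(0.1458969219261403))]
```

Request:
{"name": "arm_command", "arguments": {
  "commands": [
    [3,[0.25,0,-3.4],0],
    [3,[0,0,-3.4],0],
    [3,[0,0,-3.4],0],
    [3,[0,0,-3.4],0],
    [3,[0,0,-3.4],0],
    [3,[0,0,-3.2],0],
    [3,[0,0,-1.8],0],
    [3,[0,0,0],0],
    [0,[0,0,0],0],
    [0,[0,0,0],0],
    [0,[0,0,0],0],
    [0,[0,0,0],0]
  ],
  "grip_force": 30
}}

```text
clock: 2.95
position: [0.5297, 0.1305, 0.0293]
ee_rot: [-0.471, 0.472, 0.527, -0.527]
contact_force: [-0.7, -4.7, 0.3]
width: 0.0085
```

```bash
python3 - <<'E'
from h import *
r=(130**2+16)**.5/10
hd=np.array([-np.sin(.112),np.cos(.112)])
a0=np.pi-np.arctan2(4,130)
def p(a): return np.array([*(hd*r*np.cos(a)*-1*-1),r*np.sin(a)])
As=np.linspace(a0,np.radians(10),23)
Q=np.array([p(a) for a in As]); print(np.degrees(As).round(), np.diff(Q,axis=0).round(2).tolist())
E
python3 w.py w3
```

```text
[178. 171. 163. 155. 148. 140. 132. 125. 117. 109. 102.  94.  86.  79.
  71.  64.  56.  48.  41.  33.  25.  18.  10.] [[-0.02, 0.17, 1.73], [-0.04, 0.39, 1.69], [-0.07, 0.61, 1.62], [-0.09, 0.82, 1.52], [-0.11, 1.02, 1.4], [-0.13, 1.19, 1.25], [-0.15, 1.35, 1.08], [-0.17, 1.48, 0.89], [-0.18, 1.58, 0.68], [-0.19, 1.66, 0.47], [-0.19, 1.71, 0.24], [-0.19, 1.72, 0.01], [-0.19, 1.71, -0.22], [-0.19, 1.67, -0.45], [-0.18, 1.59, -0.67], [-0.17, 1.49, -0.87], [-0.15, 1.36, -1.07], [-0.14, 1.21, -1.24], [-0.12, 1.03, -1.39], [-0.09, 0.84, -1.52], [-0.07, 0.63, -1.61], [-0.05, 0.41, -1.68]]
3.0 [0.5297 0.1305 0.0293] 1.6805760259477025 0.008791950719330484 [-0.2634 -6.0986  1.6382]
```

View pics/w3.png

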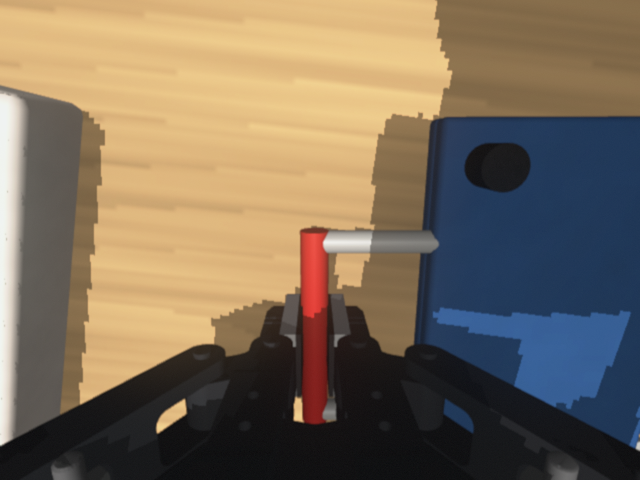

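The bar is pinched between the pads at (314,370). Now I carry it round.

Request:
{"name": "arm_command", "arguments": {
  "commands": [
    [0,[-0.02,0.17,1.73],0],
    [0,[-0.04,0.39,1.69],0],
    [0,[-0.07,0.61,1.62],0],
    [0,[-0.09,0.82,1.52],0],
    [0,[-0.11,1.02,1.4],0],
    [0,[-0.13,1.19,1.25],0],
    [0,[0,0,0],0]
  ],
  "grip_force": 40
}}

```text
clock: 3.7
position: [0.5252, 0.1713, 0.1235]
ee_rot: [0.469, -0.473, -0.527, 0.528]
contact_force: [-0.8, -12.2, 6.6]
width: 0.0082
```

```bash
python3 w.py w4
```

```text
3.75 [0.5252 0.1707 0.123 ] 1.6827646699746253 0.007943536083361853 [ -0.4929 -12.7573   6.294 ]
```

View pics/w4.png

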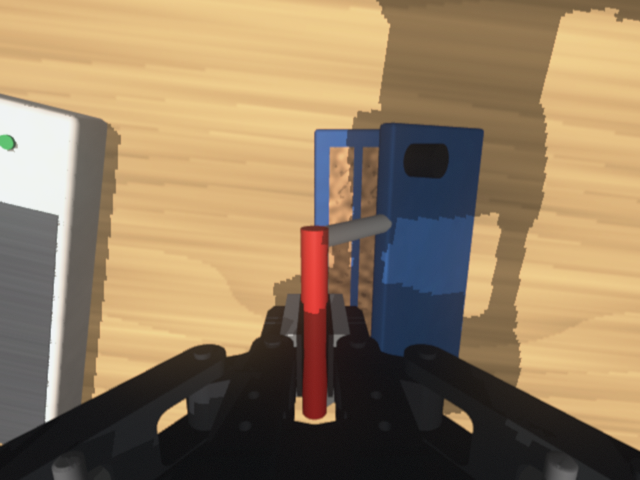

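The leaf is rising with the bar still pinched. I continue.

Request:
{"name": "arm_command", "arguments": {
  "commands": [
    [0,[-0.15,1.35,1.08],0],
    [0,[-0.17,1.48,0.89],0],
    [0,[-0.18,1.58,0.68],0],
    [0,[-0.19,1.66,0.47],0],
    [0,[-0.19,1.71,0.24],0],
    [0,[-0.19,1.72,0.01],0],
    [0,[-0.19,1.71,-0.22],0],
    [0,[-0.19,1.67,-0.45],0],
    [0,[-0.18,1.59,-0.67],0],
    [0,[0,0,0],0]
  ]
}}

```text
clock: 4.75
position: [0.5087, 0.3219, 0.1402]
ee_rot: [-0.473, 0.471, 0.528, -0.525]
contact_force: [1.0, 3.7, 3.0]
width: 0.0084
```

Request:
{"name": "arm_command", "arguments": {
  "commands": [
    [0,[-0.17,1.49,-0.87],0],
    [0,[-0.15,1.36,-1.07],0],
    [0,[-0.14,1.21,-1.24],0],
    [0,[-0.12,1.03,-1.39],0],
    [0,[-0.09,0.84,-1.52],0],
    [0,[-0.07,0.63,-1.61],0],
    [0,[0,0,0],0],
    [0,[0,0,0],0]
  ]
}}

```text
clock: 5.55
position: [0.5009, 0.3838, 0.0616]
ee_rot: [0.472, -0.472, -0.526, 0.527]
contact_force: [2.7, 3.3, -3.4]
width: 0.0084
```

```bash
python3 w.py w5
```

```text
5.6 [0.5009 0.3837 0.0621] 1.6799908660747496 0.008076552826108726 [ 2.6086  3.7364 -2.0029]
```

View pics/w5.png

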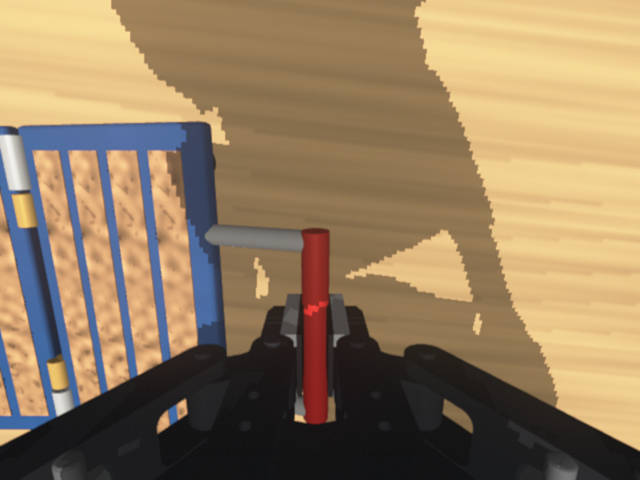

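Nearly open. I lower it further, release and rise.

Request:
{"name": "arm_command", "arguments": {
  "commands": [
    [0,[-0.05,0.35,-1.6],0],
    [0,[0,0.1,-1.5],0],
    [0,[0,0,0],0],
    [3,[0,0,0],0],
    [3,[0,0,0],0],
    [3,[0,0,0],0],
    [3,[0,0,2],0],
    [3,[0,0,4],0],
    [3,[0,0,4.5],0],
    [3,[0,0,4.5],0],
    [3,[0,0,4.5],0],
    [3,[0,0,3],0]
  ]
}}

```text
clock: 6.8
position: [0.5006, 0.3877, 0.2619]
ee_rot: [-0.472, 0.472, 0.528, -0.525]
contact_force: [0.4, -0.7, -0.9]
width: 0.0299
```

```bash
python3 w.py w6; python3 bar.py pics/w6.npz 0.018
python3 - <<'E'
from h import *
shot('top','pics/t1.png');shot('scene','pics/s1.png')
E
python3 bar.py pics/t1.npz 0.018
```

```text
6.85 [0.5024 0.3889 0.2667] 1.679844795760679 0.03015785334558201 [2.038  1.2932 4.1186]
[315.2 213.3] ctr [0.5002 0.3903] [0.4986 0.3898 0.018 ] [0.4975 0.3897 0.0218] edges [(np.float64(0.008554337274723984), np.float64(1.6795447937819865)), (np.float64(0.07510821026280105), np.float64(0.11267687789051246))]
[374.3 155. ] ctr [ 0.7667 -0.1433] [ 0.7672 -0.1436  0.018 ] [ 0.7661 -0.1427  0.0231] edges [(np.float64(0.022909389528529812), np.float64(-1.4572456923575818)), (np.float64(0.0641998777467148), np.float64(-3.0596962185034204))]
```

View pics/w6.png

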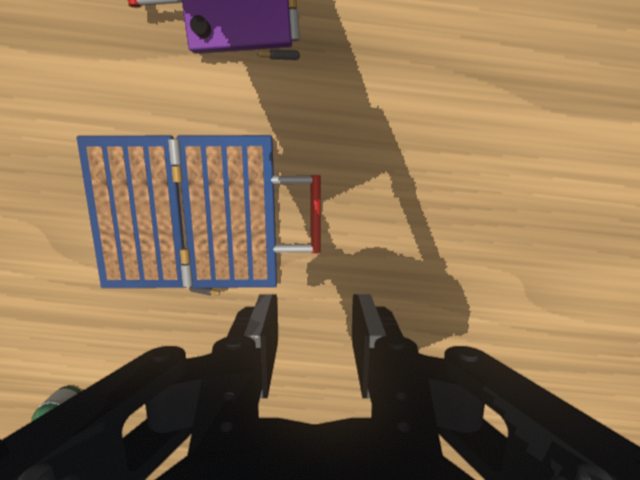

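View pics/t1.png

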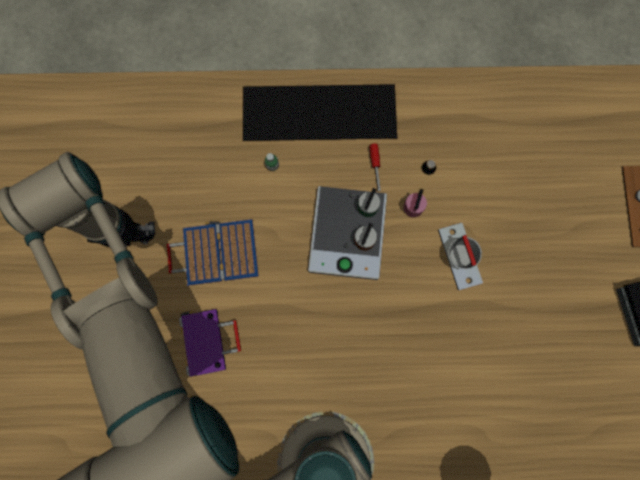

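The trivet is open: cork stripes show on both leaves, and the bar is on the far side at (316,213). Next is the amber pot.

Request:
{"name": "arm_command", "arguments": {
  "commands": [
    [4,[0.3,-4.2,0],-0.05],
    [4,[0.3,-4.2,0],-0.05],
    [4,[0.3,-4.2,0],-0.05],
    [4,[0.3,-4.2,0],-0.05],
    [4,[0.3,-4.2,0],-0.05],
    [4,[0.3,-4.2,0],-0.05],
    [4,[0.3,-4.2,0],-0.05],
    [4,[0.3,-4.2,0],-0.05],
    [4,[0.3,-4.2,0],-0.05],
    [4,[0.3,-4.2,0],-0.05],
    [4,[0.2,-4.2,0],-0.03],
    [4,[0.1,-3.2,0],0]
  ]
}}

```text
clock: 8.15
position: [0.5319, -0.1083, 0.2558]
ee_rot: [0.595, -0.593, -0.383, 0.385]
contact_force: [1.6, 0.4, 0.2]
width: 0.0402
```

Request:
{"name": "arm_command", "arguments": {
  "commands": [
    [4,[0,0,0],0],
    [4,[0,0,0],0],
    [4,[0,0,0],0]
  ]
}}

```text
clock: 8.45
position: [0.5326, -0.1051, 0.2567]
ee_rot: [0.594, -0.592, -0.384, 0.385]
contact_force: [-0.2, 0.2, -0.4]
width: 0.04
```

```bash
python3 w.py w7
cat > hd.py <<'E'
import sys
from h import *
np.set_printoptions(precision=4,suppress=True)
d=load(sys.argv[1]); c=(float(sys.argv[2]),float(sys.argv[3])); zt=float(sys.argv[4]); rad=float(sys.argv[5]) if len(sys.argv)>5 else .045
P=pts(d)
m=(P[...,2]>zt-.011)&(P[...,2]<zt+.008)&(np.hypot(P[...,0]-c[0],P[...,1]-c[1])<rad)
uv=np.argwhere(m)[:,::-1].astype(np.float32)
r=cv2.minAreaRect(uv); X=np.array([plane(d,*q,zt)[:2] for q in cv2.boxPoints(r)])
print(len(uv),r,'ctr',X.mean(0),np.median(P[m],0),'edges',[ (np.linalg.norm(e),np.arctan2(e[1],e[0])) for e in (X[1]-X[0],X[2]-X[1])])
E
python3 hd.py pics/w7.npz .534 -.106 .131
```

```text
8.5 [ 0.5328 -0.1049  0.2571] 1.1511343009385475 0.04004851550319638 [1.0345 0.3699 0.4188]
1092 ((311.0, 249.0), (74.0, 14.0), 90.0) ctr [ 0.5329 -0.107 ] [ 0.5321 -0.1066  0.1302] edges [(np.float64(0.00927587355245798), np.float64(1.1503115750747428)), (np.float64(0.05214107613715602), np.float64(-0.4180889521607792))]
```

View pics/w7.png

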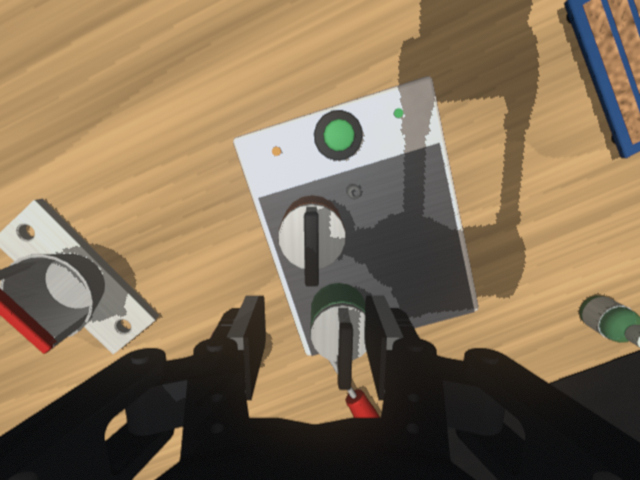

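Amber handle at (311,249), centred between the jaws. I descend and grip.

Request:
{"name": "arm_command", "arguments": {
  "commands": [
    [4,[0,-0.15,-3],0],
    [4,[0,0,-3],0],
    [4,[0,0,-3],0],
    [4,[0,0,-2.5],0],
    [4,[0,0,-1.5],0],
    [4,[0,0,0],0],
    [0,[0,0,0],0],
    [0,[0,0,0],0],
    [0,[0,0,0],0],
    [0,[0,0,0],0],
    [0,[0,0,0],0]
  ],
  "grip_force": 60
}}

```text
clock: 9.6
position: [0.534, -0.108, 0.1289]
ee_rot: [-0.593, 0.594, 0.385, -0.384]
contact_force: [-0.7, -0.5, 5.0]
width: 0.0087
```

```bash
python3 w.py w8
```

```text
9.65 [ 0.534  -0.108   0.1289] 1.1499099067839738 0.008547286476758358 [-1.037  -0.2352  6.2686]
```

View pics/w8.png

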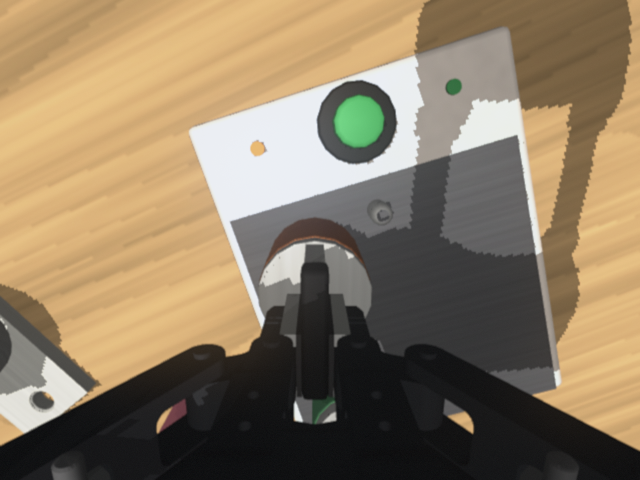

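Request:
{"name": "arm_command", "arguments": {
  "commands": [
    [0,[0,0,1],0],
    [0,[0,0,2],0],
    [0,[0,0,3],0],
    [0,[0,0,3],0],
    [0,[0,0,1],0],
    [0,[0,1,0],0],
    [0,[-0.2,2.5,0],0],
    [0,[-0.2,3,0],0],
    [0,[-0.2,3,0],0],
    [0,[-0.2,3,0],0],
    [0,[-0.2,3,0],0],
    [0,[-0.2,3,0],0]
  ]
}}

```text
clock: 10.85
position: [0.5195, 0.0792, 0.2254]
ee_rot: [0.594, -0.592, -0.383, 0.386]
contact_force: [0.7, -0.4, -2.5]
width: 0.0089
```

```bash
python3 w.py w9
```

```text
10.9 [0.5189 0.0842 0.2255] 1.1517188075342455 0.00881486860962416 [-1.6208  3.0905 -1.7084]
```

View pics/w9.png

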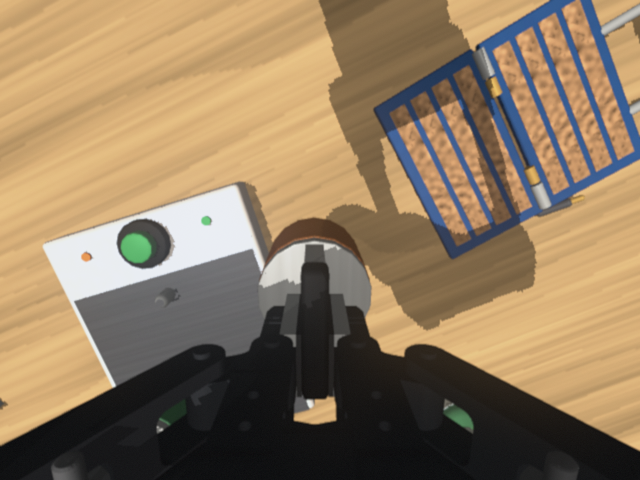

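The pot is held upright and is clear of the base. I carry on to the moving leaf.

Request:
{"name": "arm_command", "arguments": {
  "commands": [
    [0,[-0.1,2.5,0],0],
    [0,[-0.2,3,0],0],
    [0,[-0.2,3,0],0],
    [0,[-0.2,3,0],0],
    [0,[-0.2,3,0],0],
    [0,[-0.1,3,0],0],
    [0,[-0.1,2.5,0],0],
    [0,[0,1.5,0],0],
    [0,[0,1,0],0],
    [0,[0,0.3,0],0],
    [0,[0,0,0],0],
    [0,[0,0,0],0]
  ]
}}

```text
clock: 12.1
position: [0.5105, 0.3043, 0.2276]
ee_rot: [-0.593, 0.594, 0.384, -0.385]
contact_force: [0.2, 0.6, -2.0]
width: 0.0086
```

```bash
python3 w.py w10
```

```text
12.15 [0.5105 0.3043 0.2277] 1.1489567725634762 0.008403123873996471 [-0.6176 -0.0134 -2.9918]
```

View pics/w10.png

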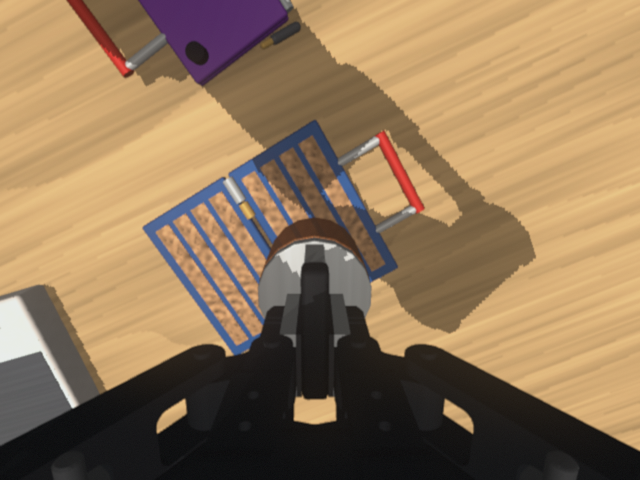

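Positioned over the moving leaf. Lowering.

Request:
{"name": "arm_command", "arguments": {
  "commands": [
    [0,[0,0,-2],0],
    [0,[0,0,-3],0],
    [0,[0,0,-2.5],0],
    [0,[0,0,-1.5],0],
    [0,[0,0,-1],0],
    [0,[0,0,-0.5],0],
    [0,[0,0,0],0],
    [0,[0,0,0],0]
  ]
}}

```text
clock: 12.95
position: [0.5111, 0.3055, 0.1236]
ee_rot: [-0.593, 0.594, 0.385, -0.384]
contact_force: [0.8, 0.3, -1.7]
width: 0.0086
```

Request:
{"name": "arm_command", "arguments": {
  "commands": [
    [0,[0,0,-0.3],0],
    [0,[0,0,-0.15],0],
    [0,[0,0,0],0],
    [0,[0,0,0],0]
  ]
}}

```text
clock: 13.35
position: [0.5104, 0.3054, 0.1184]
ee_rot: [0.593, -0.593, -0.385, 0.384]
contact_force: [0.2, 0.3, -2.8]
width: 0.0085
```

Request:
{"name": "arm_command", "arguments": {
  "commands": [
    [0,[0,0,-0.2],0],
    [0,[0,0,0],0],
    [0,[0,0,0],0]
  ]
}}

```text
clock: 13.65
position: [0.5104, 0.3053, 0.1161]
ee_rot: [0.593, -0.593, -0.385, 0.385]
contact_force: [0.3, -0.2, -3.2]
width: 0.0086
```

Request:
{"name": "arm_command", "arguments": {
  "commands": [
    [0,[0,0,-0.2],0],
    [0,[0,0,0],0],
    [0,[0,0,0],0]
  ]
}}

```text
clock: 13.95
position: [0.5106, 0.3054, 0.116]
ee_rot: [-0.593, 0.593, 0.385, -0.384]
contact_force: [-1.6, -1.6, 7.0]
width: 0.0087
```

Touched down. I release and rise, then go to the green pot.

Request:
{"name": "arm_command", "arguments": {
  "commands": [
    [4,[0,0,0],0],
    [4,[0,0,0],0],
    [4,[0,0,0],0],
    [4,[0,0,1.5],0],
    [4,[0,0,3],0],
    [4,[0,0,4],0],
    [4,[0,0,5],0],
    [4,[0,0,2],0],
    [4,[0,0,0],0]
  ]
}}

```text
clock: 14.85
position: [0.5123, 0.3062, 0.2734]
ee_rot: [-0.593, 0.594, 0.388, -0.382]
contact_force: [0.9, 0.8, 0.2]
width: 0.0397
```

```bash
python3 w.py w11;  python3 hd.py pics/w11.npz .5105 .3055 .118
```

```text
14.9 [0.5111 0.3056 0.2706] 1.1500185076373077 0.040091191985243774 [-0.2868 -1.3122 -0.3505]
891 ((310.5, 232.0), (68.0, 13.0), 90.0) ctr [0.5091 0.3063] [0.5086 0.3069 0.1172] edges [(np.float64(0.009529299225920431), np.float64(1.149093610645387)), (np.float64(0.05239981801786821), np.float64(-0.4191022811356636))]
```

View pics/w11.png

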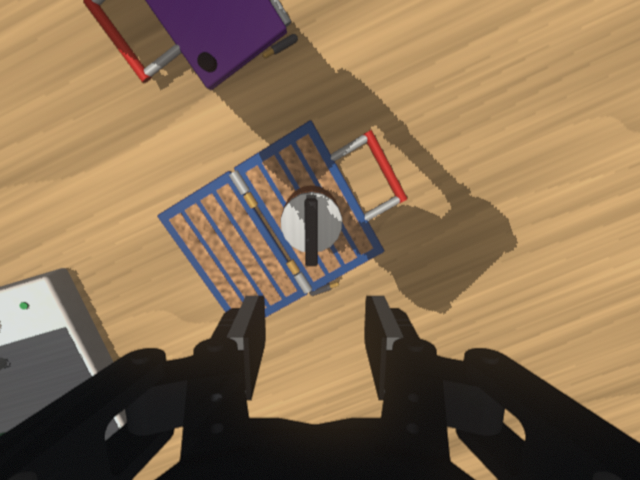

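Amber pot stands upright on the moving leaf, handle at (311,232). On to the green pot.

Request:
{"name": "arm_command", "arguments": {
  "commands": [
    [4,[0.9,-3.5,0],0],
    [4,[0.9,-3.5,0],0],
    [4,[0.9,-3.5,0],0],
    [4,[0.9,-3.5,0],0],
    [4,[0.9,-3.5,0],0],
    [4,[0.9,-3.5,0],0],
    [4,[0.9,-3.5,0],0],
    [4,[0.9,-3.5,0],0],
    [4,[0.9,-3.5,0],0],
    [4,[0.9,-3.5,0],0],
    [4,[0.9,-3.5,0],0],
    [4,[1,-3.9,0],0]
  ]
}}

```text
clock: 16.1
position: [0.6185, -0.1195, 0.2664]
ee_rot: [0.595, -0.592, -0.384, 0.386]
contact_force: [0.8, 0.7, -0.7]
width: 0.04
```

Request:
{"name": "arm_command", "arguments": {
  "commands": [
    [4,[0,0,0],0],
    [4,[0,0,0],0],
    [4,[0,0,0],0]
  ]
}}

```text
clock: 16.4
position: [0.6186, -0.1177, 0.2676]
ee_rot: [0.594, -0.592, -0.384, 0.385]
contact_force: [-0.2, 0.2, 0.1]
width: 0.0398
```

```bash
python3 w.py w12;  python3 hd.py pics/w12.npz .62 -.118 .131
```

```text
16.45 [ 0.6188 -0.1174  0.2682] 1.1510558737322705 0.039721995585474464 [ 0.8984 -0.6202  0.3365]
982 ((313.5, 245.5), (71.0, 13.0), 90.0) ctr [ 0.6198 -0.118 ] [ 0.619  -0.1177  0.1302] edges [(np.float64(0.008975878038530036), np.float64(1.1502837234672028)), (np.float64(0.05193073517719388), np.float64(-0.4167765904793254))]
```

View pics/w12.png

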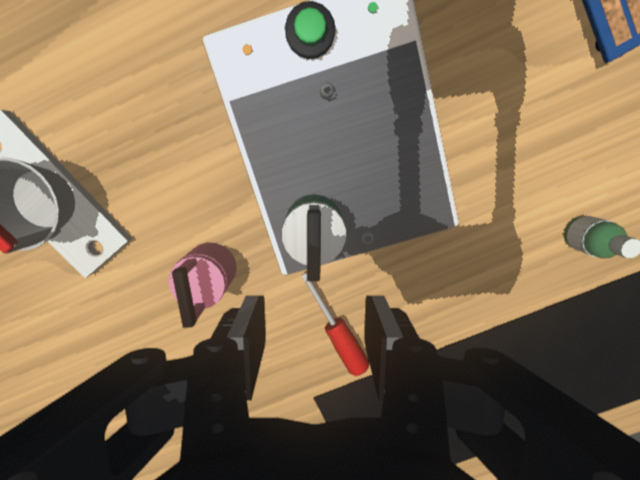

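Request:
{"name": "arm_command", "arguments": {
  "commands": [
    [4,[0.1,0,-3],0],
    [4,[0,0,-3.5],0],
    [4,[0,0,-3],0],
    [4,[0,0,-2.5],0],
    [4,[0,0,-1.9],0],
    [4,[0,0,0],0],
    [0,[0,0,0],0],
    [0,[0,0,0],0],
    [0,[0,0,0],0],
    [0,[0,0,0],0],
    [0,[0,0,0],0]
  ]
}}

```text
clock: 17.55
position: [0.6211, -0.119, 0.1318]
ee_rot: [-0.593, 0.594, 0.385, -0.384]
contact_force: [-1.0, -0.5, 5.4]
width: 0.0084
```

Request:
{"name": "arm_command", "arguments": {
  "commands": [
    [0,[0,0,1],0],
    [0,[0,0,2],0],
    [0,[0,0,3],0],
    [0,[0,0,3],0],
    [0,[0,0,1],0],
    [0,[0,0,0],0]
  ]
}}

```text
clock: 18.15
position: [0.621, -0.1188, 0.2316]
ee_rot: [-0.593, 0.594, 0.385, -0.384]
contact_force: [-0.2, 0.3, -3.1]
width: 0.0085
```

```bash
python3 w.py w13
```

```text
18.2 [ 0.6201 -0.1185  0.2299] 1.1499867584681216 0.00811052492247492 [ 0.4881  0.5288 -3.1278]
```

View pics/w13.png

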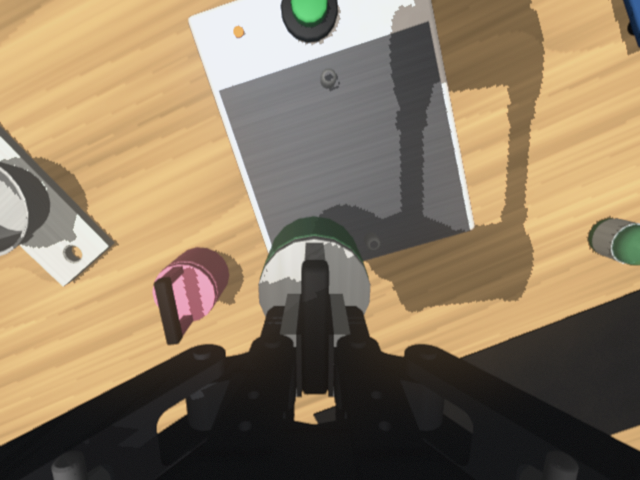

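Request:
{"name": "arm_command", "arguments": {
  "commands": [
    [0,[-0.3,1,0],0],
    [0,[-0.8,2.5,0],0],
    [0,[-1,3.2,0],0],
    [0,[-1,3.2,0],0],
    [0,[-1,3.2,0],0],
    [0,[-1,3.2,0],0],
    [0,[-1,3.2,0],0],
    [0,[-1,3.2,0],0],
    [0,[-1,3.2,0],0],
    [0,[-1,3,0],0],
    [0,[-0.7,2.6,0],0],
    [0,[-0.3,2,0],0]
  ]
}}

```text
clock: 19.4
position: [0.5166, 0.2183, 0.2283]
ee_rot: [0.594, -0.592, -0.384, 0.386]
contact_force: [0.3, 0.3, -2.5]
width: 0.0085
```

Request:
{"name": "arm_command", "arguments": {
  "commands": [
    [0,[0,0,0],0],
    [0,[0,0,0],0],
    [0,[0,0,0],0]
  ]
}}

```text
clock: 19.7
position: [0.5188, 0.2157, 0.2293]
ee_rot: [0.593, -0.593, -0.384, 0.385]
contact_force: [-1.0, -0.8, -1.5]
width: 0.0089
```

```bash
python3 w.py w14
```

```text
19.75 [0.5191 0.2155 0.2295] 1.1492517180512156 0.008281940724796658 [-0.7377 -0.4514 -2.1195]
```

View pics/w14.png

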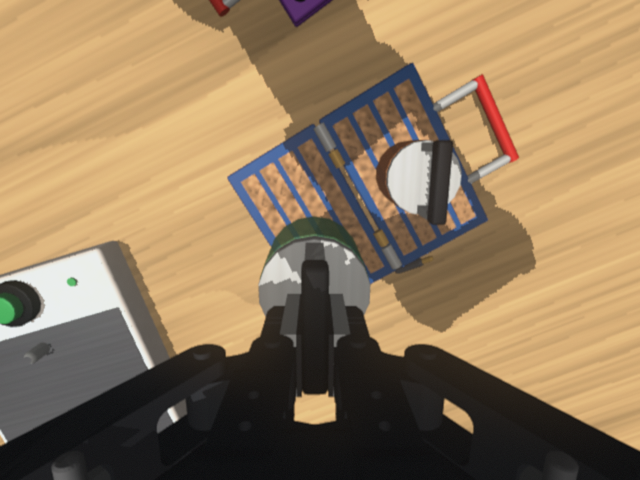

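Over the fixed leaf, with amber well clear. Lowering, with target TCP z ≈ 0.119.

Request:
{"name": "arm_command", "arguments": {
  "commands": [
    [0,[0,0,-2],0],
    [0,[0,0,-3],0],
    [0,[0,0,-2.5],0],
    [0,[0,0,-1.5],0],
    [0,[0,0,-1],0],
    [0,[0,0,-0.5],0],
    [0,[0,0,-0.3],0],
    [0,[0,0,0],0],
    [0,[0,0,0],0]
  ]
}}

```text
clock: 20.65
position: [0.52, 0.2164, 0.123]
ee_rot: [-0.593, 0.594, 0.385, -0.384]
contact_force: [-0.3, -1.1, -2.6]
width: 0.0082
```

Request:
{"name": "arm_command", "arguments": {
  "commands": [
    [0,[0,0,-0.2],0],
    [0,[0,0,0],0],
    [0,[0,0,0],0]
  ]
}}

```text
clock: 20.95
position: [0.5194, 0.2164, 0.1204]
ee_rot: [-0.593, 0.593, 0.385, -0.384]
contact_force: [0.3, 0.5, -2.9]
width: 0.0083
```

Request:
{"name": "arm_command", "arguments": {
  "commands": [
    [0,[0,0,-0.2],0],
    [0,[0,0,0],0],
    [0,[0,0,0],0]
  ]
}}

```text
clock: 21.25
position: [0.5197, 0.2164, 0.1188]
ee_rot: [-0.593, 0.594, 0.385, -0.384]
contact_force: [0.1, -0.1, 3.7]
width: 0.0087
```

Request:
{"name": "arm_command", "arguments": {
  "commands": [
    [3,[0,0,-0.05],0],
    [3,[0,0,0],0],
    [3,[0,0,0],0],
    [3,[0,0,1.5],0],
    [3,[0,0,3],0],
    [3,[0,0,4],0],
    [3,[0,0,5],0],
    [3,[0,0,3],0],
    [3,[0,0,0],0]
  ]
}}

```text
clock: 22.15
position: [0.522, 0.2171, 0.2882]
ee_rot: [-0.592, 0.595, 0.388, -0.381]
contact_force: [0.8, 0.4, 0.1]
width: 0.0299
```

```bash
python3 w.py w15;  python3 hd.py pics/w15.npz .519 .2165 .118; python3 -c "
from h import *
shot('top','pics/t2.png')"; python3 hd.py pics/t2.npz .495 -.36 .1
```

```text
22.2 [0.5206 0.2167 0.2853] 1.1500936718487136 0.02985953084641072 [-0.3887  0.0773 -0.3942]
801 ((310.0, 227.0), (64.0, 12.0), 90.0) ctr [0.5184 0.217 ] [0.5172 0.2175 0.1173] edges [(np.float64(0.009239782461860928), np.float64(1.1490799502716493)), (np.float64(0.05158236394533287), np.float64(-0.41974757096208914))]
159 ((468.2249450683594, 249.5712890625), (32.27995300292969, 4.955256462097168), 70.70995330810547) ctr [ 0.4943 -0.3537] [ 0.4939 -0.3541  0.0992] edges [(np.float64(0.012253849502600429), np.float64(-1.252439448134568)), (np.float64(0.07781376734967098), np.float64(-2.8738250529347553))]
```

View pics/w15.png

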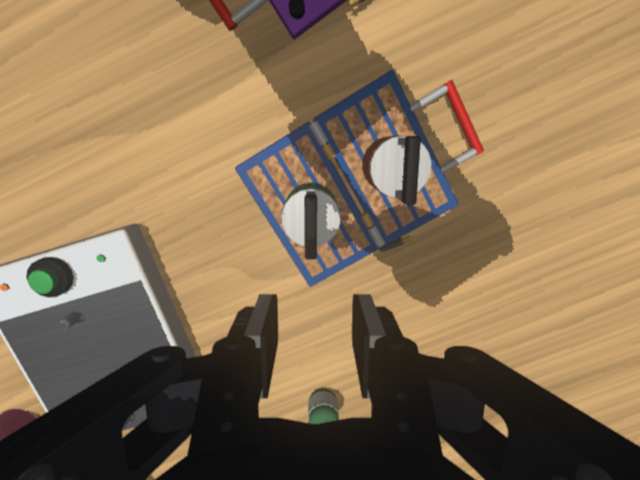

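View pics/t2.png

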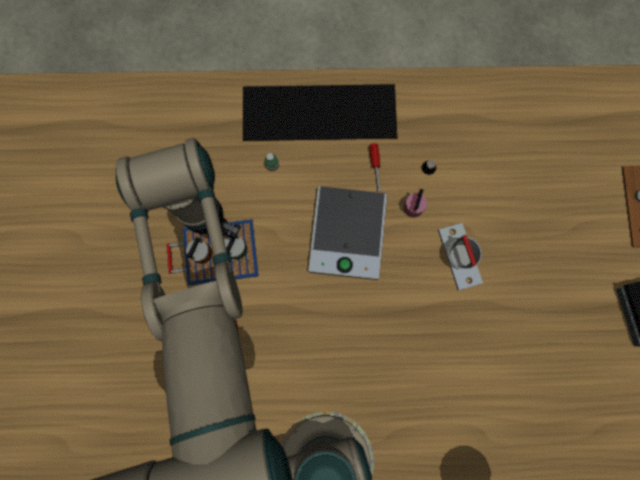

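Both pots stand on the trivet, the base is clear and the bowl hasn't moved. Next I look at the pegs from above the base.

Request:
{"name": "arm_command", "arguments": {
  "commands": [
    [5,[0.5,-3,0],0],
    [5,[0.5,-3,0],0],
    [5,[0.5,-3,0],0],
    [5,[0.5,-3,0],0],
    [5,[0.5,-3,0],0],
    [5,[0.5,-3,0],0],
    [5,[0.5,-3,0],0],
    [5,[0.5,-3,0],0],
    [5,[0.5,-3,0],0],
    [5,[0.5,-2,0],0],
    [5,[0,0,0],0],
    [5,[0,0,0],0]
  ]
}}

```text
clock: 23.45
position: [0.5686, -0.0735, 0.2808]
ee_rot: [0.595, -0.592, -0.383, 0.385]
contact_force: [-0.2, -0.3, -0.4]
width: 0.0501
```

```bash
python3 w.py w16
python3 - <<'E'
import cv2
i=cv2.imread('pics/w16.png')[0:330,100:500]
cv2.imwrite('pics/w16z.png',cv2.resize(i,None,fx=1.8,fy=1.8))
E
```

```text
23.5 [ 0.5686 -0.0729  0.2812] 1.149962567486046 0.049991919303406435 [-0.1327  1.0195 -0.0854]
```

View pics/w16z.png

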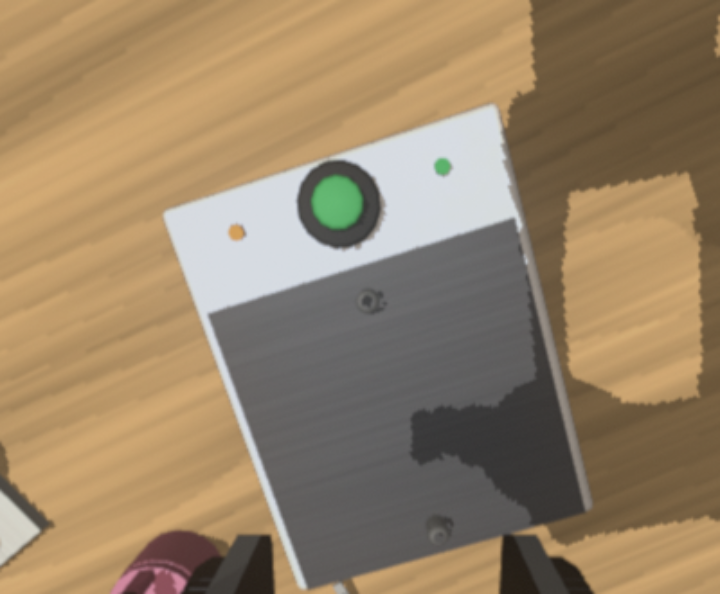

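The pegs show at about (306,167) and (344,295) in the full image. I measure them, plus the button and the plate.

Run:
```python
from h import *
np.set_printoptions(precision=4,suppress=True)
d=load('pics/w16.npz'); P=pts(d)
for u,v in [(306,167),(344,295)]:
    w=P[v-12:v+13,u-12:u+13]; m=(w[...,2]>.050)&(w[...,2]<.062)
    yy,xx=np.nonzero(m); m2=(w[...,2]>.043)
    print(u,v,m.sum(),'pix',u-12+xx.mean(),v-12+yy.mean(),'tip med',np.median(w[m],0),w[...,2].max(),'ray',plane(d,u-12+xx.mean(),v-12+yy.mean(),.056), 'plate',np.median(w[w[...,2]<.04],0))
# plate: dark gray region at z~.035
hsv=cv2.cvtColor(d['pixels'],cv2.COLOR_RGB2HSV)
m=((P[...,2]>.028)&(P[...,2]<.042)&(d['pixels'].max(2)<130)&(P[...,0]>.44)&(P[...,0]<.72)&(abs(P[...,1]+.07)<.13)).astype(np.uint8)
m=cv2.morphologyEx(m,cv2.MORPH_OPEN,np.ones((5,5)))
b=max(blobs(m),key=lambda t:t[1][4]); r=cv2.minAreaRect(np.array([plane(d,u,v,.035)[:2] for v,u in np.argwhere(b[0])],np.float32)); print('plate',r,b[1])
# base outline from top cam
d=load('pics/t2.npz');P=pts(d)
for nm,dd in [('top',d),('wrist',load('pics/w16.npz'))]:
    for b,s,c in blobs(mask(dd,(50,110,40),(75,255,255)),60):
        Q=pts(dd)[b]; print(nm,'green',c,s[4],np.median(Q,0),plane(dd,*c,.045))
m=((P[...,2]>.025)&(P[...,2]<.045)&(P[...,0]>.40)&(P[...,0]<.72)&(abs(P[...,1]+.07)<.13)).astype(np.uint8)
b=max(blobs(m),key=lambda t:t[1][4]); r=cv2.minAreaRect(np.array([plane(d,u,v,.035)[:2] for v,u in np.argwhere(b[0])],np.float32)); print('base',r)
```

```text
306 167 87 pix 303.9655172413793 167.02298850574712 tip med [ 0.5199 -0.0608  0.0532] 0.4060337772336024 ray [ 0.5199 -0.0611  0.056 ] plate [ 0.5217 -0.0599  0.0349]
344 295 69 pix 342.84057971014494 296.15942028985506 tip med [ 0.6484 -0.0777  0.053 ] 0.05653873342318899 ray [ 0.6482 -0.0779  0.056 ] plate [ 0.6573 -0.0783  0.0349]
plate ((0.5860276818275452, -0.06956356763839722), (0.16784337162971497, 0.16760407388210297), 82.6531753540039) [  218   123   207   203 27464]
top green [344.3922 263.8137] 102 [ 0.4712 -0.0549  0.0563] [ 0.4731 -0.056   0.045 ]
wrist green [577.5667  23.6222] 90 [0.507  0.1932 0.0525] [0.5071 0.1984 0.045 ]
wrist green [286.8482 111.9593] 639 [ 0.4716 -0.0552  0.0563] [ 0.4703 -0.0556  0.045 ]
base ((0.5587749481201172, -0.06576471775770187), (0.1793908178806305, 0.22569116950035095), 82.72572326660156)
```

Request:
{"name": "arm_command", "arguments": {
  "commands": [
    [5,[0.3,0,-1],0.1],
    [5,[0.3,0,-1],0.1],
    [5,[0.3,0,-1],0.09],
    [5,[0,0,0],0],
    [5,[0,0,0],0],
    [5,[0,0,0],0]
  ]
}}

```text
clock: 24.1
position: [0.5784, -0.0731, 0.2532]
ee_rot: [-0.532, 0.532, 0.466, -0.466]
contact_force: [0.3, -0.0, -0.1]
width: 0.05
```

```bash
python3 w.py w17
python3 - <<'E'
from h import *
np.set_printoptions(precision=4,suppress=True)
d=load('pics/w17.npz'); P=pts(d)
for g in [(.5203,-.0613),(.6513,-.0781)]:
    m=(P[...,2]>.0525)&(P[...,2]<.062)&(np.hypot(P[...,0]-g[0],P[...,1]-g[1])<.012)
    yy,xx=np.nonzero(m); print(m.sum(),xx.mean(),yy.mean(),(xx.min(),xx.max(),yy.min(),yy.max()),np.median(P[m],0),plane(d,xx.mean(),yy.mean(),.056))
m=((P[...,2]>.028)&(P[...,2]<.042)&(d['pixels'].max(2)<130)&(P[...,0]>.44)&(P[...,0]<.72)&(abs(P[...,1]+.07)<.13)).astype(np.uint8)
m=cv2.morphologyEx(m,cv2.MORPH_OPEN,np.ones((5,5)))
b=max(blobs(m),key=lambda t:t[1][4]); r=cv2.minAreaRect(np.array([plane(d,u,v,.035)[:2] for v,u in np.argwhere(b[0])],np.float32)); print('plate',r,b[1])
for b,s,c in blobs(mask(d,(50,110,40),(75,255,255)),60):print('green',c,s[4],np.median(P[b],0))
i=cv2.imread('pics/w17.png')[:320,150:500]
cv2.imwrite('pics/w17z.png',cv2.resize(i,None,fx=1.8,fy=1.8))
E
```

```text
24.15 [ 0.5785 -0.0733  0.2534] 1.4395842214771235 0.050107683212157236 [-0.5776 -0.0905  0.6254]
70 317.48571428571427 155.0142857142857 (np.int64(312), np.int64(324), np.int64(149), np.int64(162)) [ 0.52   -0.0623  0.0539] [ 0.5202 -0.0619  0.056 ]
55 317.5272727272727 302.0 (np.int64(312), np.int64(324), np.int64(298), np.int64(308)) [ 0.6487 -0.0789  0.0539] [ 0.6488 -0.0786  0.056 ]
plate ((0.5861293077468872, -0.06960857659578323), (0.16750076413154602, 0.16716977953910828), 82.69251251220703) [  222   134   194   180 31525]
green [317.8397  90.6806] 811 [ 0.4717 -0.0554  0.0564]
green [629.4   95.95] 80 [0.507  0.1931 0.0487]
```

View pics/w17z.png

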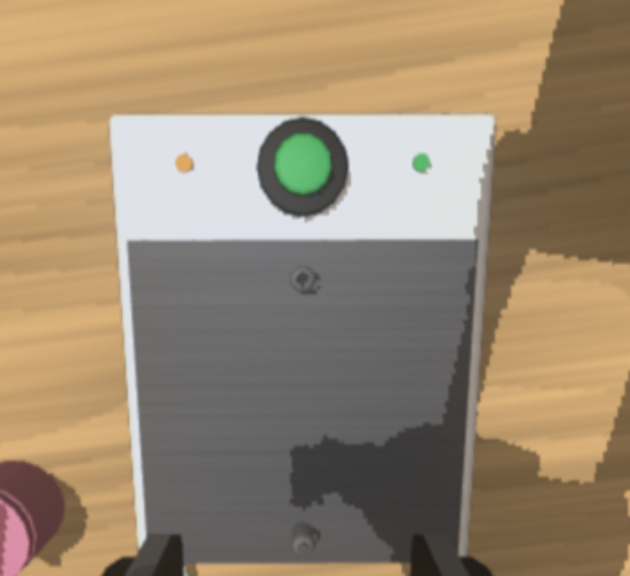

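Request:
{"name": "arm_command", "arguments": {
  "commands": [
    [5,[-0.8,-2.5,0],0.04],
    [5,[-0.8,-2.8,0],0.04],
    [5,[-0.9,-2.8,0],0.04],
    [5,[-0.9,-2.8,0],0.04],
    [5,[-0.9,-2.8,0],0.04],
    [5,[-0.9,-2.8,0],0.04],
    [5,[-0.9,-2.8,0],0.04],
    [5,[-0.8,-2.8,0],0.04],
    [5,[-0.8,-2.8,0],0.04],
    [5,[-0.7,-3.2,0],0.04],
    [5,[0,0,0],0],
    [5,[0,0,0],0]
  ]
}}

```text
clock: 25.35
position: [0.4942, -0.355, 0.2529]
ee_rot: [-0.429, 0.429, 0.562, -0.562]
contact_force: [0.2, 0.4, 0.2]
width: 0.0498
```

```bash
python3 w.py w18; python3 hd.py pics/w18.npz .494 -.354 .1 .06
```

```text
25.4 [ 0.4944 -0.3543  0.253 ] 1.8388955104222946 0.0498976155531173 [0.6104 0.8201 0.8631]
1354 ((312.5, 233.5), (101.0, 13.0), 90.0) ctr [ 0.4926 -0.3556] [ 0.4905 -0.3564  0.0992] edges [(np.float64(0.009356533642303266), np.float64(1.8374998533466556)), (np.float64(0.07728767791122597), np.float64(0.2698151912653164))]
```

View pics/w18.png

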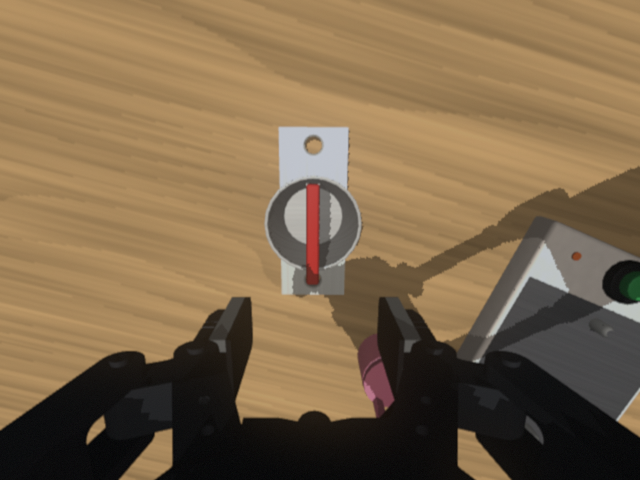

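Bowl upright; bar at (313,234), holes at (313,145) and about (313,283). I check the handle centre against the foot plate.

```bash
python3 - <<'E'
from h import *
np.set_printoptions(precision=4,suppress=True)
for f in ['w18','t2']:
    d=load(f'pics/{f}.npz'); P=pts(d); c=np.array([.4926,-.3556]); a=.27
    e=np.array([np.cos(a),np.sin(a)]); n=np.array([-e[1],e[0]])
    L=(P[...,:2]-c)@e; T=(P[...,:2]-c)@n
    m=(P[...,2]>.008)&(P[...,2]<.016)&(abs(L)<.1)&(abs(T)<.045)
    print(f,m.sum(),'L',np.percentile(L[m],[0,.5,99.5,100]),'T',np.percentile(T[m],[0,.5,99.5,100]))
    m=(P[...,2]>.095)&(P[...,2]<.106)&(abs(L)<.07)&(abs(T)<.03)
    print('bar L',L[m].min(),L[m].max(),'T',T[m].min(),T[m].max())
E
python3 -c "
from h import *
d=load('pics/w18.npz')
import numpy as np
for q in [(313.5,145),(280,127),(348,127),(313,126.5),(313,294)]: print(q,plane(d,*q,.012))"
```

```text
w18 6344 L [-0.0809 -0.0808  0.0826  0.0832] T [-0.033  -0.0321  0.0316  0.0324]
bar L -0.037824024825828535 0.039369247465258946 T -0.005317170675503394 0.004863605211175614
t2 904 L [-0.0984 -0.0791  0.0842  0.0862] T [-0.0325 -0.0318  0.0326  0.0332]
bar L -0.03653614182348571 0.04120397073357848 T -0.005572772538988099 0.006719636323222126
(313.5, 145) [ 0.42982106 -0.37217898  0.012     ]
(280, 127) [ 0.42258809 -0.40583924  0.012     ]
(348, 127) [ 0.40622606 -0.34596966  0.012     ]
(313, 126.5) [ 0.41422839 -0.37690048  0.012     ]
(313, 294) [ 0.57217389 -0.33392229  0.012     ]
```

Request:
{"name": "arm_command", "arguments": {
  "commands": [
    [3,[-0.1,-0.1,-3],0],
    [3,[0,0,-3.5],0],
    [3,[0,0,-3.5],0],
    [3,[0,0,-3.2],0],
    [3,[0,0,-2],0],
    [3,[0,0,-0.5],0],
    [3,[0,0,0],0],
    [3,[0,0,0],0]
  ]
}}

```text
clock: 26.2
position: [0.4945, -0.3558, 0.0972]
ee_rot: [0.427, -0.429, -0.563, 0.563]
contact_force: [0.1, -0.2, 0.2]
width: 0.0301
```

```bash
python3 w.py w19; python3 hd.py pics/w19.npz .494 -.354 .1 .06
```

```text
26.25 [ 0.4945 -0.3561  0.0974] 1.8404642157871778 0.030050939772928137 [ 0.4673 -0.8196  0.0572]
7790 ((312.91265869140625, 322.3889465332031), (170.29962158203125, 143.79600524902344), 51.81435775756836) ctr [ 0.4893 -0.3562] [ 0.4879 -0.3572  0.0992] edges [(np.float64(0.0496098215355118), np.float64(2.5122896821589267)), (np.float64(0.06092301488371387), np.float64(0.9327603737097916))]
```

View pics/w19.png

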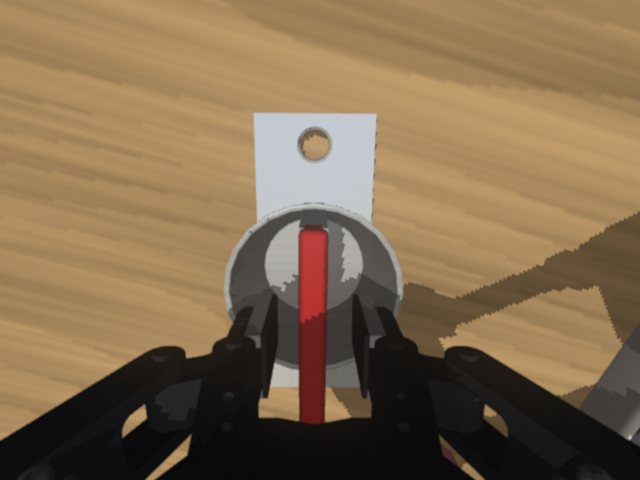

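Bar centred between the pads. I grip and lift slightly.

Request:
{"name": "arm_command", "arguments": {
  "commands": [
    [0,[0,0,0],0],
    [0,[0,0,0],0],
    [0,[0,0,0],0],
    [0,[0,0,0],0],
    [0,[0,0,0],0],
    [0,[0,0,1],0],
    [0,[0,0,2],0],
    [0,[0,0,3],0],
    [0,[0,0,3],0],
    [0,[0,0,1],0],
    [0,[0,0,0],0],
    [0,[0,0,0],0]
  ],
  "grip_force": 90
}}

```text
clock: 27.45
position: [0.4924, -0.3547, 0.194]
ee_rot: [-0.43, 0.427, 0.563, -0.562]
contact_force: [0.3, 0.7, -6.8]
width: 0.0079
```

```bash
python3 w.py w20
python3 - <<'E'
from h import *
np.set_printoptions(precision=4,suppress=True)
s=manip.get_state(); d=load('pics/w20.npz'); P=pts(d); a=jaw(s)[1]-np.pi/2; c=s['position'][:2]
e=np.array([np.cos(a),np.sin(a)]); n=np.array([-e[1],e[0]])
L=(P[...,:2]-c)@e; T=(P[...,:2]-c)@n
m=(P[...,2]>.095)&(P[...,2]<.13)&(abs(L)<.1)&(abs(T)<.04)&(L<-.045)
print(m.sum(),'L',L[m].min(),'T',T[m].min(),T[m].max(),'z',np.median(P[m],0))
# tilt of foot
A=np.c_[L[m],T[m],np.ones(m.sum())]; print(np.linalg.lstsq(A,P[m][:,2],rcond=None)[0])
E
```

```text
27.5 [ 0.4922 -0.3546  0.1935] 1.8399644578790473 0.0076149858382565695 [-0.6058  0.0071 -5.7081]
7962 L -0.08248562625114059 T -0.030698830812311464 0.0335801136395308 z [ 0.4306 -0.3699  0.1084]
[-0.0023  0.0022  0.1082]
```

View pics/w20.png

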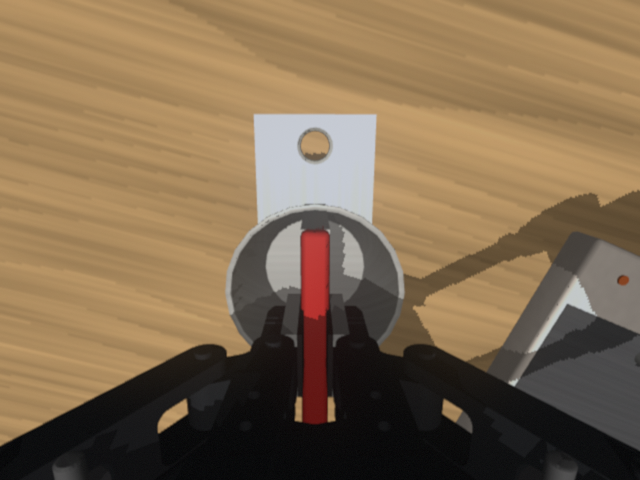

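The bowl hangs level, with foot tilt about 0. I carry it over the base.

Request:
{"name": "arm_command", "arguments": {
  "commands": [
    [0,[0,0.5,2],0],
    [0,[0.3,1.5,1.2],-0.02],
    [0,[0.8,2.5,0],-0.04],
    [0,[1,3,0],-0.04],
    [0,[1,3,0],-0.04],
    [0,[1,3,0],-0.04],
    [0,[1,3,0],-0.04],
    [0,[1,3,0],-0.04],
    [0,[1,3,0],-0.04],
    [0,[1,2.5,0],-0.04],
    [0,[0.8,2,0],-0.04],
    [0,[0.5,1.3,0],-0.017]
  ]
}}

```text
clock: 28.7
position: [0.5869, -0.0705, 0.2254]
ee_rot: [0.532, -0.529, -0.467, 0.468]
contact_force: [0.2, -0.8, -4.2]
width: 0.0078
```

Request:
{"name": "arm_command", "arguments": {
  "commands": [
    [0,[0,0,0],0],
    [0,[0,0,0],0],
    [0,[0,0,0],0]
  ]
}}

```text
clock: 29.0
position: [0.5867, -0.0735, 0.2269]
ee_rot: [0.531, -0.531, -0.466, 0.468]
contact_force: [-0.3, -0.1, -5.4]
width: 0.0078
```

```bash
python3 w.py w21
```

```text
29.05 [ 0.5868 -0.0736  0.2271] 1.4421363309147464 0.008010699737500794 [ 0.2663  0.2193 -5.1506]
```

View pics/w21.png

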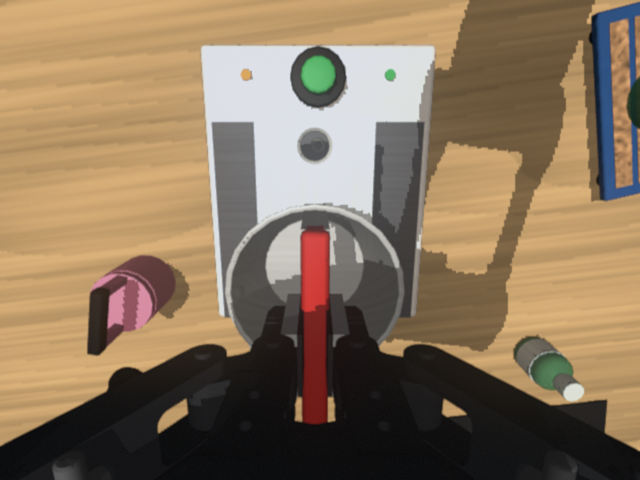

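Aligned with the base. The button at column 318 against the hole at 314.5 suggests about 2 mm more along +y. I lower to just above the pegs and look.

Request:
{"name": "arm_command", "arguments": {
  "commands": [
    [0,[-0.05,0.2,-2],0],
    [0,[0,0,-2.5],0],
    [0,[0,0,-1.5],0],
    [0,[0,0,-0.7],0],
    [0,[0,0,0],0],
    [0,[0,0,0],0],
    [0,[0,0,0],0]
  ]
}}

```text
clock: 29.75
position: [0.5878, -0.0711, 0.1619]
ee_rot: [-0.53, 0.532, 0.468, -0.466]
contact_force: [0.5, 0.2, -5.1]
width: 0.008
```

```bash
python3 w.py w22
python3 - <<'E'
import cv2
i=cv2.imread('pics/w22.png')[0:320,170:470]
cv2.imwrite('pics/w22z.png',cv2.resize(i,None,fx=1.85,fy=1.85))
i=cv2.imread('pics/w22.png')[120:175,280:350]
cv2.imwrite('pics/w22y.png',cv2.resize(i,None,fx=8,fy=8))
E
```

```text
29.8 [ 0.5877 -0.071   0.1619] 1.4428453060280013 0.007952140447000485 [-0.8565  0.0906 -5.1704]
```

View pics/w22z.png

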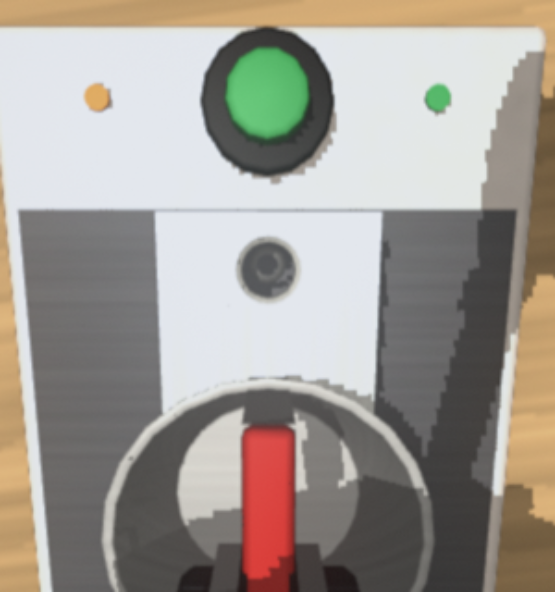

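View pics/w22y.png

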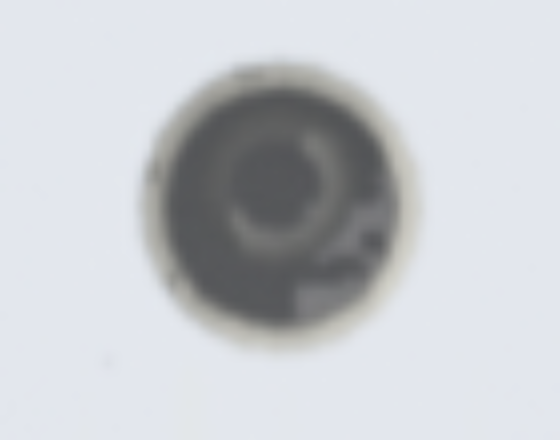

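Through the hole the peg tip is visible at about (314.4,142.9), and the hole centre is at about (315,145.6). I cast rays to work out the residual.

Run:
```python
from h import *
np.set_printoptions(precision=4,suppress=True)
d=load('pics/w22.npz')
H=plane(d,315,145.6,.0766); Hb=plane(d,280+281.5/8,120+206/8,.0766);p=plane(d,280+275/8,120+183/8,.056)
e=np.array([.9918,-.1276]);n=np.array([.1276,.9918])
print(H,Hb,p,'peg-hole L,T mm',(p-Hb)[:2]@e*1e3,(p-Hb)[:2]@n*1e3)
```

```text
[ 0.5217 -0.0612  0.0766] [ 0.5218 -0.0612  0.0766] [ 0.5202 -0.0614  0.056 ] peg-hole L,T mm -1.5206481081646026 -0.4453984425642181
```

A shift of −1.5 mm in x is needed. I apply it and descend in steps.

Request:
{"name": "arm_command", "arguments": {
  "commands": [
    [0,[-0.15,0,0],0],
    [0,[0,0,-0.4],0],
    [0,[0,0,-0.4],0],
    [0,[0,0,-0.4],0],
    [0,[0,0,0],0],
    [0,[0,0,0],0]
  ]
}}

```text
clock: 30.4
position: [0.5853, -0.0706, 0.1484]
ee_rot: [0.531, -0.531, -0.467, 0.467]
contact_force: [-0.2, -0.3, -4.8]
width: 0.008
```

```bash
python3 w.py w23
python3 - <<'E'
import cv2
i=cv2.imread('pics/w23.png')[120:175,280:350]
cv2.imwrite('pics/w23y.png',cv2.resize(i,None,fx=8,fy=8))
E
```

```text
30.45 [ 0.5855 -0.0707  0.1486] 1.4429708153232366 0.007754467602550259 [ 0.2087 -0.6773 -4.5744]
```

View pics/w23y.png

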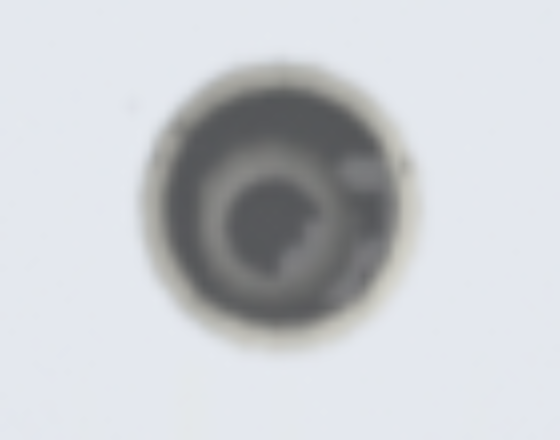

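Run:
```python
from h import *
np.set_printoptions(precision=4,suppress=True)
d=load('pics/w23.npz')
Hb=plane(d,280+281.5/8,120+206/8,.0633);p=plane(d,280+270/8,120+222/8,.056)
e=np.array([.9918,-.1276]);n=np.array([.1276,.9918])
print(Hb,p,'peg-hole L,T mm',(p-Hb)[:2]@e*1e3,(p-Hb)[:2]@n*1e3)
```

```text
[ 0.5191 -0.0607  0.0633] [ 0.52   -0.0616  0.056 ] peg-hole L,T mm 1.0722045509522307 -0.7773306462825811
```

Request:
{"name": "arm_command", "arguments": {
  "commands": [
    [0,[0.1,-0.08,0],0],
    [0,[0,0,-0.3],0],
    [0,[0,0,-0.3],0],
    [0,[0,0,-0.3],0],
    [0,[0,0,0],0],
    [0,[0,0,0],0]
  ]
}}

```text
clock: 31.05
position: [0.5863, -0.0715, 0.1395]
ee_rot: [0.531, -0.531, -0.467, 0.467]
contact_force: [0.2, -0.5, -4.4]
width: 0.008
```

Request:
{"name": "arm_command", "arguments": {
  "commands": [
    [0,[0,0,-0.3],0],
    [0,[0,0,-0.2],0],
    [0,[0,0,-0.1],0],
    [0,[0,0,0],0],
    [0,[0,0,0],0]
  ]
}}

```text
clock: 31.55
position: [0.5864, -0.0715, 0.1337]
ee_rot: [0.531, -0.531, -0.467, 0.467]
contact_force: [-0.5, 0.1, -5.0]
width: 0.0082
```

Sliding down with no side force. A little more to seat.

Request:
{"name": "arm_command", "arguments": {
  "commands": [
    [0,[0,0,-0.1],0],
    [0,[0,0,-0.1],0],
    [0,[0,0,0],0],
    [0,[0,0,0],0]
  ]
}}

```text
clock: 31.95
position: [0.5865, -0.0716, 0.1322]
ee_rot: [-0.531, 0.531, 0.467, -0.467]
contact_force: [-1.4, -0.3, -0.8]
width: 0.0078
```

Request:
{"name": "arm_command", "arguments": {
  "commands": [
    [0,[0,0,-0.1],0],
    [0,[0,0,0],0],
    [0,[0,0,0],0]
  ]
}}

```text
clock: 32.25
position: [0.5865, -0.0716, 0.1322]
ee_rot: [-0.531, 0.531, 0.467, -0.467]
contact_force: [-3.8, -0.5, 5.2]
width: 0.008
```

Request:
{"name": "arm_command", "arguments": {
  "commands": [
    [3,[0,0,0.1],0],
    [3,[0,0,0],0],
    [3,[0,0,0],0],
    [3,[0,0,0],0],
    [3,[0,0,1.5],0],
    [3,[0,0,3],0],
    [3,[0,0,4],0],
    [3,[0,0,4],0],
    [3,[0,0,0],0],
    [3,[0,0,0],0]
  ]
}}

```text
clock: 33.25
position: [0.5869, -0.0715, 0.2578]
ee_rot: [-0.53, 0.532, 0.468, -0.467]
contact_force: [-0.1, 0.0, 0.5]
width: 0.0297
```

```bash
python3 w.py w24
python3 - <<'E'
from h import *
np.set_printoptions(precision=4,suppress=True)
d=load('pics/w24.npz'); P=pts(d); c=np.array([.586,-.070])
e=np.array([.9918,-.1276]);n=np.array([.1276,.9918])
L=(P[...,:2]-c)@e; T=(P[...,:2]-c)@n
m=(L>-.079)&(L<-.048)&(abs(T)<.027)&(abs(L+.066)+0*T<.03)&(np.hypot(L+.066,T)>.01)
A=np.c_[L[m],T[m],np.ones(m.sum())]; print(np.median(P[m],0),np.linalg.lstsq(A,P[m][:,2],rcond=None)[0])
m=(L>.05)&(L<.08)&(abs(T)<.027)&(np.hypot(L-.066,T)>.01)&(P[...,2]<.08); print(m.sum(), np.median(P[m],0) if m.sum() else '')
for b,s,c in blobs(mask(d,(50,110,40),(75,255,255)),60):print('green',c,s[4],np.median(P[b],0))
E
```

```text
33.3 [ 0.5861 -0.0714  0.2563] 1.4430074343305697 0.03024530759410459 [ 0.1992 -0.1515  0.0789]
[ 0.5242 -0.0624  0.0464] [-0.0003  0.0006  0.0464]
1055 [ 0.6537 -0.0781  0.0465]
green [315.0185  79.7086] 810 [ 0.4716 -0.0554  0.0564]
green [625.   86.5] 84 [0.5073 0.193  0.0492]
```

View pics/w24.png

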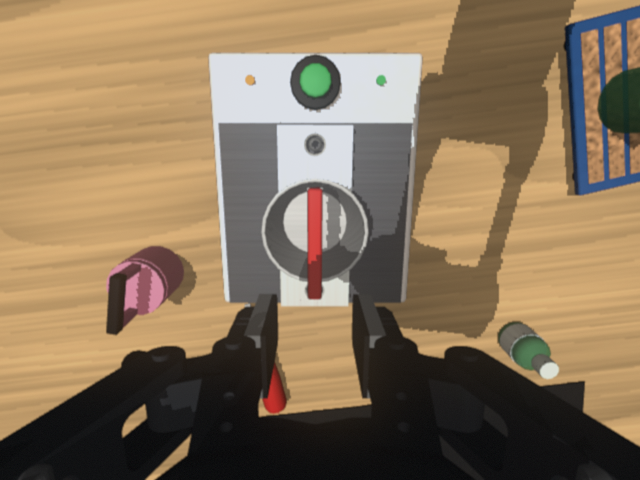

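Seated flat: foot top is 46.4 mm at both ends. Now the button, with the fingers shut.

Request:
{"name": "arm_command", "arguments": {
  "commands": [
    [0,[-2,0.3,0],0],
    [0,[-3,0.4,0],0],
    [0,[-3,0.4,0],0],
    [0,[-2.4,0.3,0],0],
    [0,[-1,0.1,0],0],
    [0,[0,0,-4],0],
    [0,[0,0,-4],0],
    [0,[0,0,-4],0],
    [0,[0,0,-2.5],0],
    [0,[0,0,-1.5],0],
    [0,[0,0,0],0],
    [0,[0,0,0],0]
  ]
}}

```text
clock: 34.5
position: [0.4727, -0.0565, 0.0963]
ee_rot: [0.531, -0.531, -0.467, 0.467]
contact_force: [0.5, -0.1, 1.1]
width: 0.0001
```

```bash
python3 w.py w25
```

```text
34.55 [ 0.4732 -0.0566  0.097 ] 1.4429571240468615 -0.00012914416243503331 [ 0.1674 -0.8817 -0.4736]
```

View pics/w25.png

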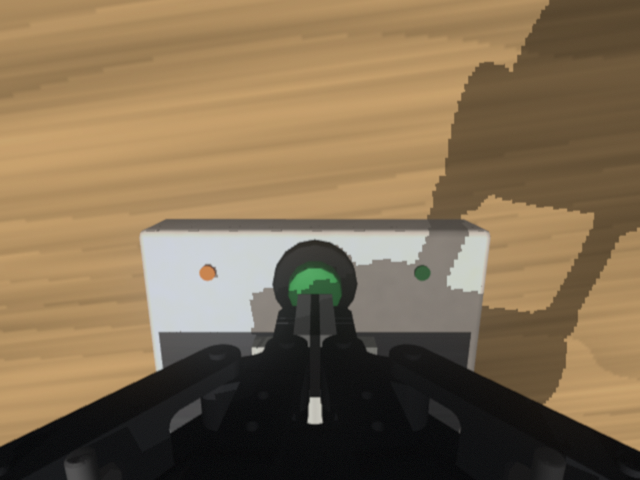

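Fingertips are over the green cap at (315,285). Pressing down in steps.

Request:
{"name": "arm_command", "arguments": {
  "commands": [
    [0,[-0.1,0,-1],0],
    [0,[0,0,-0.7],0],
    [0,[0,0,-0.3],0],
    [0,[0,0,0],0],
    [0,[0,0,0],0]
  ]
}}

```text
clock: 35.05
position: [0.4715, -0.0565, 0.0768]
ee_rot: [-0.531, 0.531, 0.467, -0.467]
contact_force: [0.4, -0.0, 0.3]
width: 0.0001
```

Request:
{"name": "arm_command", "arguments": {
  "commands": [
    [0,[0,0,-0.3],0],
    [0,[0,0,0],0],
    [0,[0,0,0],0]
  ]
}}

```text
clock: 35.35
position: [0.4719, -0.0566, 0.074]
ee_rot: [-0.531, 0.531, 0.467, -0.467]
contact_force: [0.7, -0.2, 2.2]
width: -0.0001
```

Request:
{"name": "arm_command", "arguments": {
  "commands": [
    [0,[0,0,-0.2],0],
    [0,[0,0,-0.2],0],
    [0,[0,0,0],0],
    [0,[0,0,0],0]
  ]
}}

```text
clock: 35.75
position: [0.4718, -0.0566, 0.0699]
ee_rot: [-0.531, 0.531, 0.467, -0.467]
contact_force: [0.7, 0.5, 3.5]
width: -0.0002
```

Request:
{"name": "arm_command", "arguments": {
  "commands": [
    [0,[0,0,-0.2],0],
    [0,[0,0,0],0],
    [0,[0,0,0],0]
  ]
}}

```text
clock: 36.05
position: [0.4718, -0.0565, 0.068]
ee_rot: [-0.531, 0.531, 0.467, -0.467]
contact_force: [0.4, 0.6, 5.3]
width: 0.0
```

Request:
{"name": "arm_command", "arguments": {
  "commands": [
    [0,[0,0,-0.1],0],
    [0,[0,0,0],0],
    [0,[0,0,0],0]
  ]
}}

```text
clock: 36.35
position: [0.4718, -0.0566, 0.0679]
ee_rot: [-0.531, 0.531, 0.467, -0.467]
contact_force: [-0.8, 0.3, 13.4]
width: -0.0
```

The button has bottomed: z stops at 0.068 and the force jumps to 13 N. I hold briefly, then rise and check everything.

Request:
{"name": "arm_command", "arguments": {
  "commands": [
    [0,[0,0,0],0],
    [0,[0,0,0],0],
    [0,[0,0,0],0],
    [0,[0,0,0],0],
    [0,[0,0,1],0],
    [0,[0,0,3],0],
    [0,[0,0,4],0],
    [0,[0,0,4],0],
    [0,[0,0,4],0],
    [0,[-3,0,4],0],
    [0,[-3,0,0],0],
    [0,[0,0,0],0]
  ]
}}

```text
clock: 37.55
position: [0.4077, -0.0558, 0.2674]
ee_rot: [0.532, -0.531, -0.466, 0.467]
contact_force: [-0.4, 0.4, -0.3]
width: 0.0001
```

```bash
python3 w.py w26
python3 - <<'E'
from h import *
np.set_printoptions(precision=4,suppress=True)
d=shot('top','pics/t3.png');shot('scene','pics/s3.png'); P=pts(d)
e=np.array([.9918,-.1276]);n=np.array([.1276,.9918])
L=(P[...,:2]-[.586,-.07])@e; T=(P[...,:2]-[.586,-.07])@n
for sg in (-1,1):
    m=(abs(L-sg*.066)<.014)&(abs(T)<.025)&(P[...,2]<.07); print('foot',sg,m.sum(),np.median(P[m][:,2]))
E
python3 hd.py pics/s3.npz .509 .306 .118; python3 hd.py pics/s3.npz .518 .217 .118; python3 hd.py pics/s3.npz .586 -.07 .135 .055; python3 bar.py pics/t3.npz .018
```

```text
37.6 [ 0.4094 -0.056   0.2668] 1.4424654684120066 0.0002116602103034904 [ 2.0286 -0.0564  0.3667]
foot -1 0 nan
foot 1 184 0.04766532075102052
81 ((409.59014892578125, 185.0081787109375), (15.108353614807129, 5.761660099029541), 50.19443130493164) ctr [0.5188 0.2967] [0.5187 0.3    0.1167] edges [(np.float64(0.024771615090101392), np.float64(1.942836998385423)), (np.float64(0.065195375599994), np.float64(-0.40952240657128103))]
85 ((384.15380859375, 196.73074340820312), (15.808955192565918, 5.547001838684082), 56.30992889404297) ctr [0.529 0.208] [0.5254 0.2104 0.1163] edges [(np.float64(0.02002123486634385), np.float64(1.8661125237643579)), (np.float64(0.06708333908978449), np.float64(-0.4212703725521212))]
199 ((293.7470703125, 242.78822326660156), (30.587196350097656, 6.833309173583984), 49.398704528808594) ctr [ 0.5944 -0.0756] [ 0.5945 -0.0745  0.134 ] edges [(np.float64(0.018808954532620506), np.float64(2.0318051120116265)), (np.float64(0.09194074715077818), np.float64(-0.13780424289729457))]
[374.4 155.1] ctr [ 0.7665 -0.1437] [ 0.7668 -0.1438  0.018 ] [ 0.7645 -0.1431  0.0236] edges [(np.float64(0.022908684894164), np.float64(-1.45725377880126)), (np.float64(0.06385235888774371), np.float64(-3.0597399302326678))]
  return _methods._mean(a, axis=axis, dtype=dtype,
  ret = ret.dtype.type(ret / rcount)
```

View pics/s3.png

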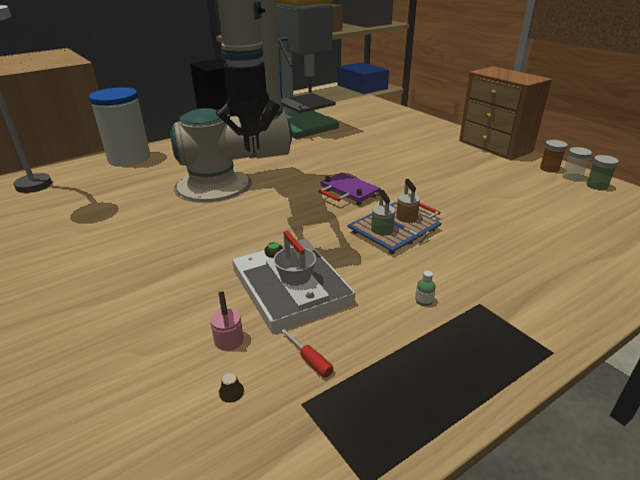

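View pics/t3.png

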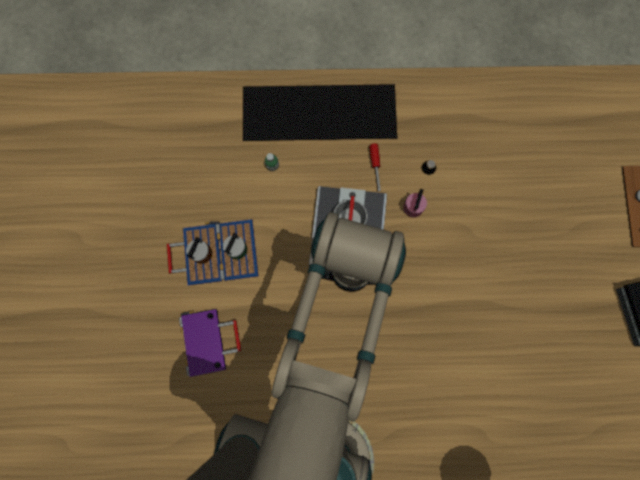

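Everything is in place: both pots upright on the open trivet, the bowl flat on the base, and the bystanders and look-alikes where they were. Handing in.

```bash
python3 -c "
from rig import manip
print(manip.sign_off())"
```

```text
the job is handed in; nothing more can be done
None
```

The job is done and handed in at about 38 s of the 210 s allowed; the sign-off gave no verdict.

- **Trivet:** I swung the bar over by hand until the leaf was fully open. The released bar measured about 22 mm at its top, close to the 23 mm expected for fully open.
- **Pots:** Two pots were present, one amber and one green. Both were moved by their handles. In the last pictures they stand upright, the amber on the moving leaf and the green on the fixed leaf.
- **Bowl:** It was seated over both pegs and released. After release its foot measured 46.4 mm at one end and 46.5 mm at the other, against 47 mm nominal. I never saw the bowl knocked aside.
- **Button:** It went down until it stopped about 6 mm in, at 13 N, was held about half a second, and then released.
- **Bystanders:** The oil bottle, eyeglass, screwdriver and both look-alikes look unmoved.

**Checks that fell short:**
- In the last top view the arm hid the button end of the bowl's foot. I could only recheck the other end, which read 47.7 mm.
- The handle positions worked out from the final side view came out about 1 cm off the earlier wrist-camera ones. I put this down to the slanted view and didn't chase it further.
- The wrist camera read about 1.4 mm to one side. I corrected for that by sighting the peg through the bowl's hole before lowering it.

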